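# Programme the keys from the shoe-kit box

## Task

Slide the shoe-kit box open and, one key at a time with the longest blade first, pick out each key that wears a black cover (there are two or three), press its blade tip into the programmer's left stud and then its right stud for a full second each, and lay the key flat in a free place on the key board with the cover at the blunt end of the cork and the blade pointing at the arrow. Leave everything else in the box, slide the lid fully shut again, and do not disturb the other things on the glass.

Things in the scene. Friction and masses are not known exactly. Their poses are not given: they have to be found in the camera images.
- kit: Fixed grey plastic shoe-kit box, 290 (x) by 300 (y), walls 5 thick and 50 high, inner floor 5 above the glass, with a ledge 25 wide and 6 high above the floor along both inner y sides. Origin: centre of underside. From its -y side (robot's right) two runners (8 wide, 50 high, at the x edges) reach to y = -440; the clear lid slides out on them. Nothing in it is taller than 28.
- kit_lid (a joint): Sliding lid of the box, m: 0 = fully closed, 0.29 = fully out along the box's own -y, clearing the whole opening. Sliding friction about 1.2 N, stays where left; starts 0 to 0.06. Lid top is 56 above the glass. Its grip is a grey ridge along the box's x, 70 long, 14 thick, standing 24 above the lid (top 79.5 above the glass), centred in the box's frame at x = 0, y = 120 mm minus the joint value.
- key_long: Key with the LONG blade: black rectangular cover 36 (along blade) by 30 wide, steel blade 40 long, 9 by 5, tip 58 from the origin and 76 from the cover's blunt end. Lies flat, same either way up, 16 thick; grip the cover across, or end to end where its sides are blocked. Origin: centre of the cover (in thickness too); x along the blade to its tip. May be absent.
- key_mid: Key with the MIDDLE blade: black round cover 34 across, steel blade reaching 29 beyond the cover, tip 46 from the origin. Lies flat, same either way up, 16 thick; grip the cover across, or end to end where its sides are blocked. Origin: centre of the cover (in thickness too); x along the blade to its tip. May be absent.
- key_short: Key with the SHORT blade: black square cover 28 by 28, steel blade 19 long, tip 33 from the origin. Lies flat, same either way up, 16 thick; grip the cover across, or end to end where its sides are blocked. Origin: centre of the cover (in thickness too); x along the blade to its tip. May be absent.
- key_long_tip (a point): Tip of the blade of key_long (centre of its end face).
- key_mid_tip (a point): Tip of the blade of key_mid (centre of its end face).
- key_short_tip (a point): Tip of the blade of key_short (centre of its end face).
- programmer: Fixed white key programmer, 70 (x) by 120 (y) by 85 high. Origin: centre of its underside. Its -x face, towards the robot, has the two contact studs.
- stud_left_face (a point): Centre of the front face of the left (robot's left, +y) brass stud, 20 across, standing 14 proud of the programmer's -x face, 60 above the glass; studs are 60 apart. Moves in with the stud.
- stud_right_face (a point): The same for the right (-y) stud.
- stud_left (a joint): How far the left stud is pressed in, along the programmer's +x: 0 = out, 0.010 = stop; spring 350 N/m, so 1 N gives 3 mm. It needs over 0.5 N (1.5 mm) for a second; 4 to 7 mm is a good press.
- stud_right (a joint): The same for the right stud.
- board: Fixed wooden key board, 150 (x) by 225 (y) by 8 thick, flat top. Origin: centre of its underside. Three cork inlays (flush, 84 by 40, x from -40 to 44, 70 apart) are the key places; a dark steel arrowhead at each one's +x end shows which way a blade must point (board's +x).
- bay0 (a point): Top surface of the board at key place 0 (board's +y side): where the centre of a key's cover belongs, blade pointing to the board's +x.
- bay1 (a point): Top surface of the board at key place 1 (middle): where the centre of a key's cover belongs, blade pointing to the board's +x.
- bay2 (a point): Top surface of the board at key place 2 (board's -y side): where the centre of a key's cover belongs, blade pointing to the board's +x.
- bare_key: Bare steel key without a cover (bow 26 across, 61 long, 5 thick), in the box; stays there. Origin under the bow's centre.
- tin: Round polish tin, 50 across, 22 high, in the box; stays there. Origin: centre of underside.
- brush: Small shoe brush, 88 by 34 by 28 high, in the box; stays there. Origin: centre of underside.
- umbrella_handle: Silver aluminium J-shaped umbrella handle, about 145 by 90, 22 thick, lying on the glass; leave alone.
- empty_cover: Empty black key cover 40 by 30 by 16, no blade, lying on the glass outside the box; leave alone.
- bootjack: Wooden bootjack, 270 by 130 by 38 high, on the left; leave alone.
- mug: White mug, 80 across, 90 high, at the back; leave alone.
Things that resemble listed ones, but are neither listed nor needed, are in the scene too. Leave any purple or turquoise look-alike of the brush alone.

How it is judged (in metres and radians):
On the way, in this order (a step that is already met when the one before it is completed fails the run):
1. the long-bladed key's tip presses the left stud for about a second (distance between key_long_tip and stud_left_face below 0.012 m and contact force between key_long and programmer above 0.5 N), for 0.8 s.
2. the long-bladed key's tip presses the right stud for about a second (distance between key_long_tip and stud_right_face below 0.012 m and contact force between key_long and programmer above 0.5 N), for 0.8 s.
3. the middle-bladed key's tip presses the left stud for about a second (distance between key_mid_tip and stud_left_face below 0.012 m and contact force between key_mid and programmer above 0.5 N), for 0.8 s.
4. the middle-bladed key's tip presses the right stud for about a second (distance between key_mid_tip and stud_right_face below 0.012 m and contact force between key_mid and programmer above 0.5 N), for 0.8 s.
5. the short-bladed key's tip presses the left stud for about a second (distance between key_short_tip and stud_left_face below 0.012 m and contact force between key_short and programmer above 0.5 N), for 0.8 s.
6. the short-bladed key's tip presses the right stud for about a second (distance between key_short_tip and stud_right_face below 0.012 m and contact force between key_short and programmer above 0.5 N), for 0.8 s.
At the end, for the whole second after the job is handed in: Every key present lies flat and still on the board, its cover's centre within 15 mm of a key place and its blade within 15 degrees of the arrow direction; bare key, tin and brush are in the box; the lid is shut to within 12 mm ((horizontal distance between key_long and bay0 below 0.015 m or horizontal distance between key_long and bay1 below 0.015 m or horizontal distance between key_long and bay2 below 0.015 m) and angle between the x axis of each of key_long, key_mid, key_short and the x axis of board, either way round below 0.26 rad and x of each of key_long_tip, key_mid_tip, key_short_tip in the frame of board above -0.012 m and z of each of key_long, key_mid, key_short in the frame of board below 0.022 m and linear speed of each of key_long, key_mid, key_short below 0.02 m/s and (horizontal distance between key_mid and bay0 below 0.015 m or horizontal distance between key_mid and bay1 below 0.015 m or horizontal distance between key_mid and bay2 below 0.015 m) and (horizontal distance between key_short and bay0 below 0.015 m or horizontal distance between key_short and bay1 below 0.015 m or horizontal distance between key_short and bay2 below 0.015 m) and x of bare_key in the frame of kit between -0.145 and 0.145 m and y of bare_key in the frame of kit between -0.15 and 0.15 m and z of each of bare_key, tin, brush in the frame of kit below 0.05 m and x of tin in the frame of kit between -0.145 and 0.145 m and y of tin in the frame of kit between -0.15 and 0.15 m and x of brush in the frame of kit between -0.145 and 0.145 m and y of brush in the frame of kit between -0.15 and 0.15 m and value of joint kit_lid below 0.012 m); the robot touches nothing.
It fails at once if the umbrella handle is moved more than 40 mm (distance of umbrella_handle from where it was at the start of the episode above 0.04 m).
It fails at once if the empty cover is moved more than 40 mm (distance of empty_cover from where it was at the start of the episode above 0.04 m).
It fails at once if the bootjack is moved more than 40 mm (distance of bootjack from where it was at the start of the episode above 0.04 m).
It fails at once if the mug is moved more than 40 mm (distance of mug from where it was at the start of the episode above 0.04 m).
Of key_long, key_mid, key_short only 2 to 3 are there at a start; the rules pass over those that are not, and their reading is None.
At some moment in a run one of key_long, key_mid, key_short may be knocked a few centimetres aside while the robot is not near it.
Once in a run the grip may slacken for a moment while it holds something.
It also fails if it takes over 210 s, if anything falls off the work surface, if the arm or the gripper's body presses on something with over 40 N, if the wrist force passes 120 N, or if a joint passes its speed limit or range.

## Robot

A 6-joint arm with a two-finger parallel gripper is mounted at the origin on the work surface. World frame = base frame: x ahead of the robot, y to its left, z up, the work surface at z = 0. Lengths are in mm, angles in rad, forces in N, time in s.
With the tool pointing down it reaches from about 275 to 825 mm from the base axis. Payload 4.9 kg.
Tool frame: the origin (TCP) lies at the very end of the fingers, on their centre line; the grasp point (between the pads) lies 19 mm behind it; z points along the fingers, y is the line along which they close (so a half turn about z gives the same grasp; the last joint's range is limited). The gripper opens to 85 mm and grips with 20 to 120 N. Pads are 22 mm wide; open, the fingers measure 114 mm over their backs; the gripper's body (76 mm by 85 mm) begins 54 mm behind the grasp point. The pads swing forward as they close: fully open they stand 13 mm farther back than shut.
Start: joints at [0.984, 0.326, -0.193, 1.052, 0, 1.437], TCP at [240.614, 494.594, 231.281] pointing down, gripper open.
Joint ranges: [-2.65, 2.65], [-0.97, 1.79], [-1.3, 1.35], [-1.93, 2.1], [-1.47, 1.37], [-3.14, 3.14]. Speed limits (rad/s): [2.57, 2.57, 3.14, 3.14, 3.14, 3.14].

## Interface

Orientations are given as a 3x3 rotation matrix whose columns are the frame's x, y, z axes.
In Python, from rig import * gives the robot as it stands.
- The arm moves only by the tool send_rows, never from a script. Its argument "increments" is a list of rows, each a list of 7 numbers: the shift along the tool's x, y, z each as a share of 200 mm, from -1 to 1, then the turn, a rotation vector about the tool's x, y, z each as a share of 45 degrees, from -1 to 1, then the closure, from -1 (fully open) to 1 (shut). A call has 1 to 10 rows; each row is the pose to reach, as a shift and turn from the pose commanded when the call began, along the tool's axes at that moment; what a row does not reach only later rows make up. A row lasts 1/8 s, in which the tool goes at most 62.5 mm and 10.7 degrees, less where a joint would pass 70% of its speed; a pose out of reach is approached as far as the arm can. A call with a number of a shift or a turn outside -1 to 1 is refused whole. A call with a gripper value outside its range is refused whole. The fingers move at their own pace and stop on an object; the grip force is fixed at half the most. Time passes only in rows, so rows that repeat a pose let the fingers close. It gives the time, the measured TCP pose, the force, the opening and the grip force at its end, in the units of the state.
- get_obs(): the state, without advancing time (a new reading comes with each control period).
- grab_frame(name): name is "scene" or "side" or "wrist"; returns a dict with "image" (384x512x3 uint8, red, green, blue), "depth" (384x512 float32, mm along the optical axis (not along the pixel's ray), 0 where there is no reading), "camera_matrix" (3x3 intrinsics, pixels), "k1" (the pictures are not rectified: a ray, as slopes to the right and down, at radius r is drawn at 1 + k1 r^2 times it, then the intrinsics apply), "extrinsics" (4x4, takes a point from camera to world coordinates). Camera axes: x right, y up, looking along -z (the intrinsics and any distortion apply to the point x, -y, -z); pixel columns grow to the right and rows downward; lengths in mm; the calibration is good to about 2 mm. A picture is of the moment at which its call begins.
- finish_job(): hands the job in; it is judged then, once.
The state is a dict: "t": time; "q": joint angles; "joint_velocities": joint speeds; "joint_torque": joint torques, N m; "eef_pos": TCP position; "tcp_rot": TCP orientation; "wrist_force": force on the tool from outside, world axes, zero at the start; "wrist_torque": the same for the moment, N m; "width": finger opening in mm; "grip_force": force on a finger pad.
Only numpy, scipy, OpenCV 4.12 (cv2) and the standard library are available. Lean on these libraries where they do the work, as an engineer would, in place of code of your own. Each camera call takes 0.05 s, during which the arm holds its last target. There are 200 camera calls.

## Working session

There is one attempt and no reset: what is moved stays moved. The work goes in short steps, Python scripts to look and compute and a tool call to move; the robot and the scene stay as the last step left them, time stands still between calls to the robot, and variables do not carry over. Pictures are saved under pics/ and viewed, at most 14 in all, crops included, and the job is handed in when it is done.

Besides the shell and the picture viewer there is one more tool, called after "Call:" as name([rows], argument=value, ...), one row to a line, values as JSON. send_rows: Moves the arm, as the interface text tells. Its arguments: {"type":"object","properties":{"increments":{"type":"array"}},"required":["increments"]}

```bash
ls; mkdir -p pics; cat > h.py <<'E'
from rig import *
import numpy as np, cv2
def shot(n,name):
    f=grab_frame(n); cv2.imwrite(f'pics/{name}.png',cv2.cvtColor(f['image'],cv2.COLOR_RGB2BGR)); np.savez(f'pics/{name}.npz',**f); return f
def load(name): return dict(np.load(f'pics/{name}.npz'))
def ray(f,u,v):
    K=f['camera_matrix'];d=np.array([float(f['k1']),0,0,0,0])
    p=cv2.undistortPoints(np.array([[[u,v]]],float),K,d)[0,0]
    E=f['extrinsics']; return E[:3,3],E[:3,:3]@np.array([p[0],-p[1],-1])
def atz(f,u,v,z):
    o,d=ray(f,u,v); return o+d*(z-o[2])/d[2]
def dep(f,u,v):
    o,d=ray(f,u,v); return o+d*float(f['depth'][int(round(v)),int(round(u))])
def proj(f,P):
    E=f['extrinsics'];c=E[:3,:3].T@(np.array(P,float)-E[:3,3]); c=np.array([c[0],-c[1],-c[2]])
    d=np.array([float(f['k1']),0,0,0,0]); return cv2.projectPoints(c[None],np.zeros(3),np.zeros(3),f['camera_matrix'],d)[0].ravel()
E
python3 - <<'E'
from h import *
np.set_printoptions(precision=1,suppress=True)
for n in('scene','side','wrist'):
    f=shot(n,n+'0');print(n,f['extrinsics'],f['camera_matrix'],f['k1'])
o=get_obs();print(o['eef_pos'],o['tcp_rot'],o['width'])
a=[cv2.imread(f'pics/{n}0.png') for n in('scene','side')]
cv2.imwrite('pics/s0.png',cv2.resize(a[0],(800,600)));cv2.imwrite('pics/s1.png',cv2.resize(a[1],(800,600)))
E
```

```text
pics
scene [[  -0.5   -0.5    0.7 1569.5]
 [   0.9   -0.3    0.4  667.8]
 [  -0.     0.8    0.6  947. ]
 [   0.     0.     0.     1. ]] [[481.4   0.  254.5]
 [  0.  481.4 194.9]
 [  0.    0.    1. ]] 0.045030354709261144
side [[  -0.8   -0.4    0.4 1183.9]
 [   0.6   -0.6    0.6 1013.5]
 [   0.     0.7    0.7 1209.3]
 [   0.     0.     0.     1. ]] [[437.6   0.  249.1]
 [  0.  437.6 188.9]
 [  0.    0.    1. ]] 0.01884348579662349
wrist [[  0.4  -0.9  -0.3 165.1]
 [  0.9   0.4   0.1 532.1]
 [ -0.   -0.3   0.9 372.5]
 [  0.    0.    0.    1. ]] [[308.6   0.  260.7]
 [  0.  308.6 199.3]
 [  0.    0.    1. ]] 0.024273782261839957
[240.4 494.2 230.7] [[-0.9  0.4 -0. ]
 [ 0.4  0.9 -0. ]
 [ 0.  -0.  -1. ]] 85.34119537487224
```

View pics/s0.png

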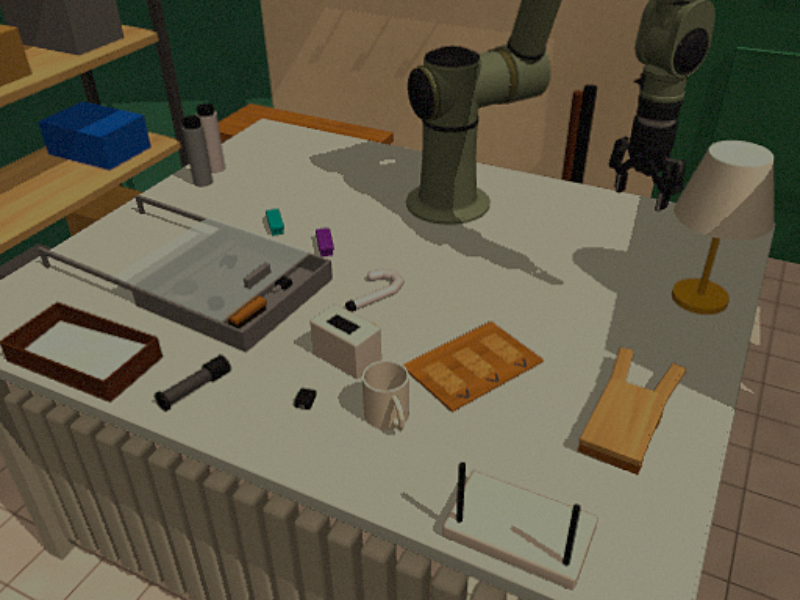

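View pics/s1.png

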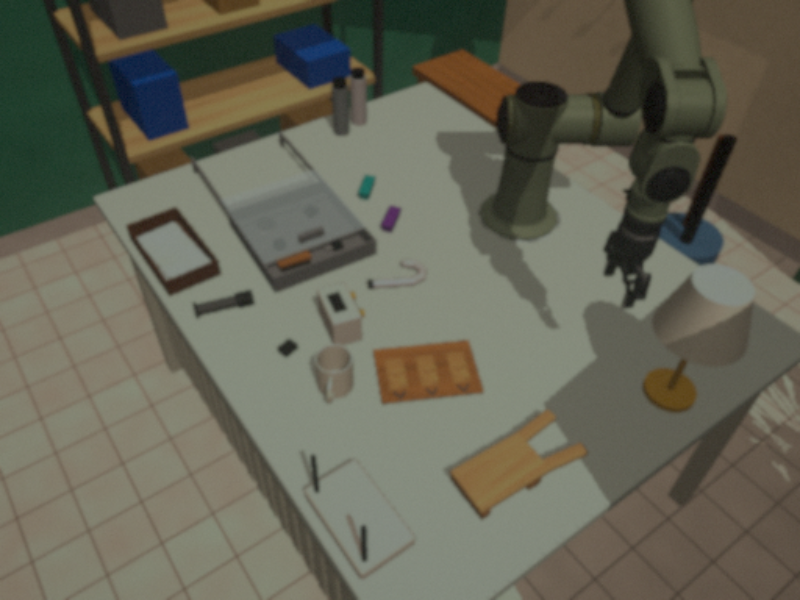

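The views show the kit box (scene ~(230,280)) with the lid slightly out and its ridge at (257,272). The programmer is at (345,340), the board at (475,365), the umbrella at (375,290), the mug at (385,395) and the empty cover at (305,398).

```bash
python3 - <<'E'
from h import *
np.set_printoptions(precision=1,suppress=True)
s=load('scene0');d=load('side0');k=1.5625
S=dict(kit_rx=(331,263,50),kit_fx=(243,345,50),kit_l=(135,291,50),runA=(42,250,50),runB=(139,200,50),ridgeA=(248,274,79),ridgeB=(268,262,79),
 pTL=(310,319,85),pTR=(345,307,85),pBot=(357,350,85),pRt=(381,335,85),b_l=(407,366,8),b_top=(492,323,8),b_r=(543,359,8),b_bot=(455,407,8),ar1=(461,395,8),ar2=(492,380,8),ar3=(520,364,8))
for n,(u,v,z) in S.items(): print(n,atz(s,u/k,v/k,z),dep(s,u/k,v/k))
D=dict(kit_r=(375,240,50),kit_f=(275,285,50),ridgeA=(300,238,79),ridgeB=(324,231,79),pTL=(320,290,85),pTR=(348,285,85),pBL=(333,317,85),pBR=(362,308,85),stL=(362,312,60),stR=(352,293,60),
b1=(374,350,8),b2=(467,342,8),b3=(482,391,8),b4=(382,403,8),ar=(400,396,8),ar2=(432,391,8),ar3=(462,387,8))
print()
for n,(u,v,z) in D.items(): print(n,atz(d,u/k,v/k,z),dep(d,u/k,v/k))
def crop(im,x,y,w,h,f): return cv2.resize(im[y:y+h,x:x+w],None,fx=f,fy=f,interpolation=cv2.INTER_CUBIC)
im=cv2.imread('pics/scene0.png'); im2=cv2.imread('pics/side0.png')
a=crop(im,50,130,310,150,2.58);b=crop(im2,130,110,200,75,4)
o=np.zeros((600,800,3),np.uint8);o[:a.shape[0],:a.shape[1]]=a[:, :800];b=cv2.resize(im2[150:262,185:320],None,fx=1.9,fy=1.9);o[387:387+b.shape[0],:b.shape[1]]=b
cv2.imwrite('pics/c0.png',o)
E
```

```text
kit_rx [435.9 -84.3  50. ] [ 372.6 -126.3   -0.1]
kit_fx [744.1 -89.7  50. ] [ 715.5 -115.9   18.9]
kit_l [ 699.5 -392.2   50. ] [ 692.4 -400.9   42.7]
runA [ 669.6 -685.4   50. ] [ 669.1 -686.1   49.5]
runB [ 401.5 -652.2   50. ] [ 387.6 -667.9   39.4]
ridgeA [ 581.2 -192.    79. ] [ 580.5 -192.6   78.4]
ridgeB [ 526.6 -180.7   79. ] [ 498.5 -203.5   55.6]
pTL [659.5   7.2  85. ] [568.6 -58.8  -1.2]
pTR [598.7  47.4  85. ] [503.3 -13.5   0.3]
pBot [699.2 130.4  85. ] [681.9 119.8  68. ]
pRt [643.4 148.9  85. ] [545.4  94.   -6.1]
b_l [620.7 189.8   8. ] [622.1 190.5   9.4]
b_top [429.1 285.5   8. ] [427.5 284.9   6.7]
b_r [490.  411.6   8. ] [484.1 410.2   2.9]
b_bot [680.8 313.8   8. ] [679.3 313.2   6.4]
ar1 [648.2 311.3   8. ] [648.3 311.4   8. ]
ar2 [586.9 346.7   8. ] [590.4 347.8  11.3]
ar3 [522.5 377.6   8. ] [524.3 378.1   9.5]

kit_r [423.8 -88.   50. ] [424.1 -87.6  50.5]
kit_f [715.5 -87.9  50. ] [ 707.5 -106.7   30.3]
ridgeA [ 594.3 -173.1   79. ] [ 593.1 -175.5   76.8]
ridgeB [ 530.3 -162.4   79. ] [ 524.3 -173.1   68.7]
pTL [652.   18.6  85. ] [652.   18.6  85. ]
pTR [589.6  41.4  85. ] [545.9 -30.1   2.2]
pBL [672.4 107.8  85. ] [673.7 110.   87.7]
pBR [603.8 121.4  85. ] [595.9 109.2  69.6]
stL [598.  112.1  60. ] [603.9 121.2  71.6]
stR [583.2  47.7  60. ] [589.5  57.8  72. ]
b1 [614.9 185.5   8. ] [617.9 189.8  14.2]
b2 [424.3 287.9   8. ] [425.2 288.7   9.4]
b3 [487.6 413.8   8. ] [484.9 411.5   3.4]
b4 [684.  316.1   8. ] [679.4 309.8  -2.9]
ar [641.7 323.2   8. ] [642.2 323.9   9.2]
ar2 [576.9 352.    8. ] [579.6 355.   13.4]
ar3 [516.4 380.8   8. ] [518.  382.3  10.9]
```

View pics/c0.png

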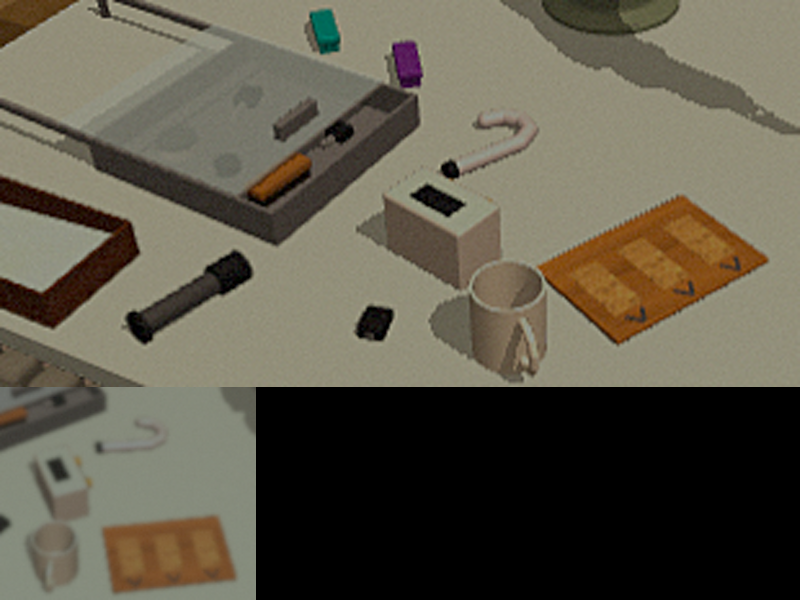

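The crop confirms the lid is about 60 mm out, with an orange brush and one black key visible in the open gap. The board arrows point toward world +y. I'll move over the kit and look with the wrist camera.

```bash
cat > plan.py <<'E'
from h import *
from scipy.spatial.transform import Rotation as Ro
# tool-down pose whose tool y axis has world angle yaw (deg)
def down(yaw):
    a=np.radians(yaw); y=np.array([np.cos(a),np.sin(a),0]); z=np.array([0,0,-1.]); return np.c_[np.cross(y,z),y,z]
def rows(wps,P0=None,R0=None):
    "wps: list of (pos,R,grip,n); prints rows relative to start pose"
    o=get_obs(); P0=np.array(o['eef_pos']) if P0 is None else np.array(P0,float); R0=np.array(o['tcp_rot']) if R0 is None else R0
    for p,R,g,n in wps:
        s=R0.T@(np.array(p,float)-P0)/200; r=Ro.from_matrix(R0.T@R).as_rotvec()/(np.pi/4)
        print([float(x) for x in np.round(np.r_[s,r,g],3)],'x',n, '' if max(abs(s).max(),abs(r).max())<=1 else 'OUT')
def st():
    o=get_obs(); np.set_printoptions(precision=1,suppress=True)
    print('t',o['t'],'p',np.array(o['eef_pos']),'F',np.array(o['wrist_force']),'w',o['width'],'g',o['grip_force'])
E
python3 - <<'E'
from plan import *
R=down(84.3)
rows([((300,320,310),R,-1,5)])
rows([((420,140,310),R,-1,5)],(300,320,310),R)
rows([((490,-50,310),R,1,5)],(420,140,310),R)
rows([((510,-220,310),R,1,5)],(490,-50,310),R)
E
```

```text
[-0.649, -0.653, -0.396, -0.002, -0.0, -0.45, -1.0] x 5 
[-0.686, -0.836, 0.0, 0.0, 0.0, 0.0, -1.0] x 5 
[-0.443, -0.911, 0.0, 0.0, 0.0, 0.0, 1.0] x 5 
[-0.184, -0.836, 0.0, 0.0, 0.0, 0.0, 1.0] x 5
```

Call:
send_rows([
  [-0.649,-0.653,-0.396,0,0,-0.45,-1],
  [-0.649,-0.653,-0.396,0,0,-0.45,-1],
  [-0.649,-0.653,-0.396,0,0,-0.45,-1],
  [-0.649,-0.653,-0.396,0,0,-0.45,-1],
  [-0.649,-0.653,-0.396,0,0,-0.45,-1],
])

```text
t: 0.78
eef_pos: [300.6, 320.3, 310.6]
tcp_rot: [[-0.995, 0.101, 0.0], [0.101, 0.995, 0.001], [-0.0, 0.001, -1.0]]
wrist_force: [-0.0, 0.6, -0.2]
width: 85.3
grip_force: 0.0
```

Call:
send_rows([
  [-0.686,-0.836,0,0,0,0,-1],
  [-0.686,-0.836,0,0,0,0,-1],
  [-0.686,-0.836,0,0,0,0,-1],
  [-0.686,-0.836,0,0,0,0,-1],
  [-0.686,-0.836,0,0,0,0,-1],
])

```text
t: 1.4
eef_pos: [420.8, 140.3, 309.1]
tcp_rot: [[-0.995, 0.101, -0.002], [0.101, 0.995, 0.0], [0.002, -0.0, -1.0]]
wrist_force: [-0.0, -0.4, -0.2]
width: 85.2
grip_force: 0.0
```

Call:
send_rows([
  [-0.443,-0.911,0,0,0,0,1],
  [-0.443,-0.911,0,0,0,0,1],
  [-0.443,-0.911,0,0,0,0,1],
  [-0.443,-0.911,0,0,0,0,1],
])

```text
t: 1.9
eef_pos: [491.2, -50.5, 309.4]
tcp_rot: [[-0.995, 0.1, -0.001], [0.1, 0.995, 0.001], [0.001, 0.001, -1.0]]
wrist_force: [-0.9, 0.9, 0.8]
width: 12.4
grip_force: 0.0
```

Call:
send_rows([
  [-0.184,-0.836,0,0,0,0,1],
  [-0.184,-0.836,0,0,0,0,1],
  [-0.184,-0.836,0,0,0,0,1],
  [-0.184,-0.836,0,0,0,0,1],
  [-0.184,-0.836,0,0,0,0,1],
])

```text
t: 2.52
eef_pos: [510.4, -217.4, 309.9]
tcp_rot: [[-0.995, 0.097, -0.001], [0.097, 0.995, 0.002], [0.001, 0.002, -1.0]]
wrist_force: [-0.6, 0.4, -0.4]
width: -0.2
grip_force: 0.0
```

```bash
python3 - <<'E'
from plan import *
st(); f=shot('wrist','w1'); cv2.imwrite('pics/w1b.png',cv2.resize(cv2.imread('pics/w1.png'),(800,600)))
E
```

```text
t 2.525 p [ 510.4 -217.4  309.9] F [-0.6  0.4 -0.4] w -0.19202556772497603 g 0.0
```

View pics/w1b.png

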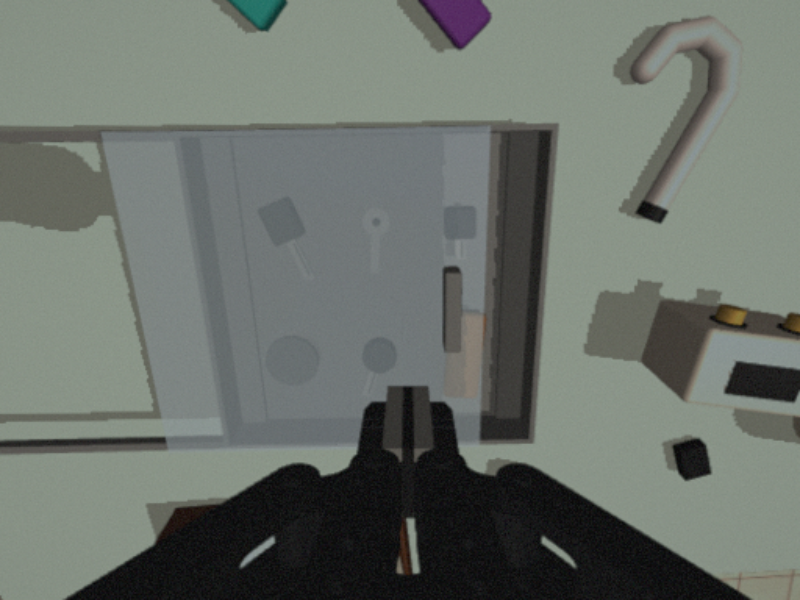

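The wrist view shows all three keys through the lid: long at (282,222) with blade to (307,277), short at (460,222), mid at (380,355). The bare key is at (376,240), the tin at (292,360), the brush at (472,340) and the ridge at (453,310). Next I measure the box and ridge.

```bash
python3 - <<'E'
from plan import *
w=load('w1');k=1.5625
for n,(u,v,z) in dict(c1=(556,125,50),c2=(533,440,50),rT=(452,268,79.5),rB=(451,351,79.5),rTr=(461,268,79.5),long=(282,222,21),longtip=(308,277,13),short=(460,222,21),mid=(380,355,21),midtip=(367,392,13),bare=(376,222,8),tin=(292,360,25),bootlow=(740,300,85)).items(): print(n,atz(w,u/k,v/k,z),dep(w,u/k,v/k))
E
```

```text
c1 [423.82985598 -91.54274571  50.        ] [423.83085446 -91.57729541  50.11873385]
c2 [ 707.17582861 -112.84749886   50.        ] [ 743.22868883 -100.53140954   -1.7540657 ]
rT [ 521.67736149 -181.33048192   79.5       ] [ 524.57027477 -180.49885019   68.09610999]
rB [ 592.96135227 -186.98241158   79.5       ] [ 593.69997418 -186.88658147   77.84054513]
rTr [ 522.37751232 -174.2400124    79.5       ] [ 528.57818972 -172.00862487   55.23670237]
long [ 480.15425196 -324.21145951   21.        ] [ 476.03860267 -315.215666     54.49539665]
longtip [ 534.00305175 -311.51655044   13.        ] [ 524.03588444 -301.90071218   53.96241255]
short [ 495.44422849 -167.20552039   21.        ] [ 489.85164677 -170.58901822   56.31640717]
mid [ 616.43597301 -252.75942818   21.        ] [ 601.21145769 -249.19744736   55.66818766]
midtip [ 659.50655835 -271.50613446   13.        ] [ 637.54942728 -265.54948597   54.48495726]
bare [ 489.99320014 -242.38846116    8.        ] [ 483.3580271  -238.80568665   54.9119902 ]
tin [ 611.49854889 -337.60466928   25.        ] [ 598.74111849 -328.66650685   54.55172477]
bootlow [568.78752906  42.69809073  85.        ] [ 6.01765280e+02  1.01206689e+02 -4.60364696e-01]
```

```bash
python3 - <<'E'
from plan import *
R=down(85.8)
rows([((561,-145,140),R,1,5),((561,-145,65),R,1,3)])
P=np.array([561,-145,65.]); 
print(R[:,1]); rows([(P-R[:,1]*d,R,1,1) for d in (20,40,65,90,115,140,165,190)],P,R)
P=P-R[:,1]*190; rows([(P-R[:,1]*d,R,1,1) for d in (25,45,55,60,64)],P,R)
E
```

```text
[-0.218, 0.383, 0.851, 0.002, -0.001, -0.03, 1.0] x 5 
[-0.218, 0.382, 1.226, 0.002, -0.001, -0.03, 1.0] x 3 OUT
[0.0732382  0.99731448 0.        ]
[-0.0, -0.1, 0.0, 0.0, 0.0, 0.0, 1.0] x 1 
[-0.0, -0.2, 0.0, 0.0, 0.0, 0.0, 1.0] x 1 
[0.0, -0.325, 0.0, 0.0, 0.0, 0.0, 1.0] x 1 
[-0.0, -0.45, 0.0, 0.0, 0.0, 0.0, 1.0] x 1 
[0.0, -0.575, 0.0, 0.0, 0.0, 0.0, 1.0] x 1 
[0.0, -0.7, 0.0, 0.0, 0.0, 0.0, 1.0] x 1 
[-0.0, -0.825, 0.0, 0.0, 0.0, 0.0, 1.0] x 1 
[0.0, -0.95, 0.0, 0.0, 0.0, 0.0, 1.0] x 1 
[-0.0, -0.125, 0.0, 0.0, 0.0, 0.0, 1.0] x 1 
[0.0, -0.225, 0.0, 0.0, 0.0, 0.0, 1.0] x 1 
[-0.0, -0.275, 0.0, 0.0, 0.0, 0.0, 1.0] x 1 
[-0.0, -0.3, 0.0, 0.0, 0.0, 0.0, 1.0] x 1 
[-0.0, -0.32, 0.0, 0.0, 0.0, 0.0, 1.0] x 1
```

Call:
send_rows([
  [-0.218,0.382,0.85,0,0,-0.03,1],
  [-0.218,0.382,0.85,0,0,-0.03,1],
  [-0.218,0.382,0.85,0,0,-0.03,1],
  [-0.218,0.382,0.85,0,0,-0.03,1],
])

```text
t: 3.08
eef_pos: [558.6, -143.2, 136.6]
tcp_rot: [[-0.997, 0.07, -0.008], [0.07, 0.998, 0.004], [0.008, 0.003, -1.0]]
wrist_force: [-0.7, -0.4, -0.4]
width: -0.1
grip_force: 0.0
```

Call:
send_rows([
  [0,0,0.2,0,0,0,1],
  [0,0,0.375,0,0,0,1],
  [0,0,0.375,0,0,0,1],
])

```text
t: 3.45
eef_pos: [559.9, -147.0, 65.2]
tcp_rot: [[-0.997, 0.075, -0.003], [0.075, 0.997, 0.001], [0.003, 0.001, -1.0]]
wrist_force: [-0.3, 0.3, 0.8]
width: 0.3
grip_force: 0.0
```

Call:
send_rows([
  [0,-0.05,0,0,0,0,1],
  [0,-0.1,0,0,0,0,1],
  [0,-0.2,0,0,0,0,1],
  [0,-0.325,0,0,0,0,1],
  [0,-0.45,0,0,0,0,1],
  [0,-0.575,0,0,0,0,1],
  [0,-0.7,0,0,0,0,1],
  [0,-0.825,0,0,0,0,1],
  [0,-0.95,0,0,0,0,1],
])

```text
t: 4.58
eef_pos: [546.5, -339.1, 65.4]
tcp_rot: [[-0.997, 0.076, -0.0], [0.076, 0.997, 0.0], [0.0, 0.0, -1.0]]
wrist_force: [0.3, 1.0, 1.4]
width: -0.0
grip_force: 1.0
```

Call:
send_rows([
  [0,-0.125,0,0,0,0,1],
  [0,-0.225,0,0,0,0,1],
  [0,-0.26,0,0,0,0,1],
  [0,-0.28,0,0,0,0,1],
  [0,-0.3,0,0,0,0,1],
])

```text
t: 5.2
eef_pos: [542.0, -396.7, 65.2]
tcp_rot: [[-0.997, 0.075, -0.001], [0.075, 0.997, 0.001], [0.001, 0.001, -1.0]]
wrist_force: [-1.1, 1.4, -0.2]
width: -0.2
grip_force: 0.7
```

Call:
send_rows([
  [0,-0.02,0,0,0,0,1],
  [0,-0.035,0,0,0,0,1],
  [0,-0.05,0,0,0,0,1],
])

```text
t: 5.58
eef_pos: [541.8, -401.2, 65.1]
tcp_rot: [[-0.997, 0.073, 0.001], [0.073, 0.997, 0.011], [0.0, 0.011, -1.0]]
wrist_force: [0.1, 19.4, 9.3]
width: -0.3
grip_force: 9.9
```

Call:
send_rows([
  [0,0.03,-0.3,0,0,0,1],
  [0.1,0.4,-0.7,0,0,0,1],
  [0.45,0.8,-1,0,0,0,1],
  [0.45,0.8,-1,0,0,0,1],
  [0.45,0.8,-1,0,0,0,1],
  [0.45,0.8,-1,0,0,0,1],
  [0.45,0.8,-1,0,0,0,1],
])

```text
t: 6.45
eef_pos: [464.5, -241.5, 265.5]
tcp_rot: [[-0.997, 0.076, 0.001], [0.076, 0.997, -0.001], [-0.001, -0.001, -1.0]]
wrist_force: [0.3, 0.6, -0.8]
width: 0.0
grip_force: 0.0
```

```bash
python3 - <<'E'
from plan import *
st(); f=shot('wrist','w2'); cv2.imwrite('pics/w2b.png',cv2.resize(cv2.imread('pics/w2.png'),(800,600)))
E
```

```text
t 6.45 p [ 464.5 -241.5  265.5] F [ 0.3  0.6 -0.8] w 0.04984149402636428 g 0.0
```

View pics/w2b.png

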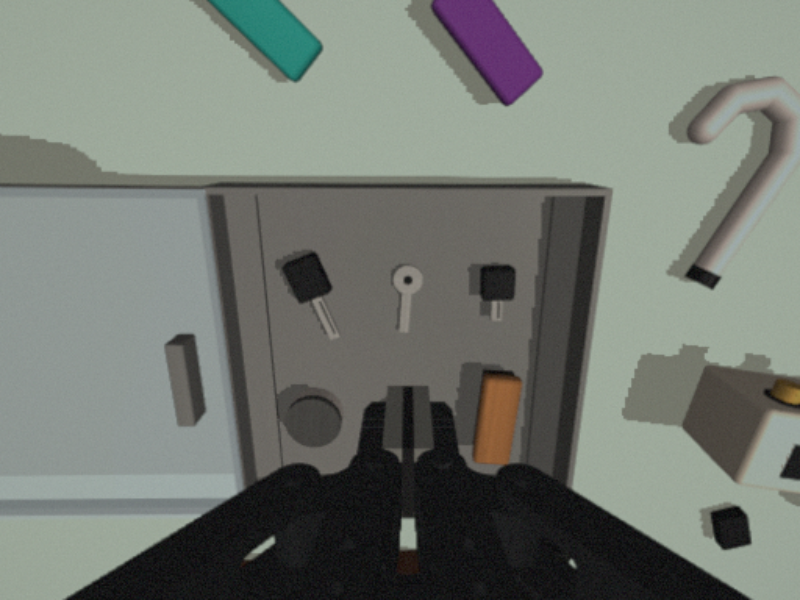

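Now the box is fully open. The long key's cover is at (307,277) with its tip at (335,338), the short cover at (498,282) and the brush at (497,418). The mid key is hidden behind the gripper. I'll measure the long key.

```bash
cat > key.py <<'E'
from plan import *
def cover(f,u,v,r=28,z=None,thr=45):
    "black blob near full-res pixel (u,v): world centre, rect"
    g=f['image'].max(2).astype(int); m=np.zeros(g.shape,np.uint8); u,v=int(u),int(v)
    m[v-r:v+r,u-r:u+r]=(g[v-r:v+r,u-r:u+r]<thr)
    n,l,s,c=cv2.connectedComponentsWithStats(m); i=1+np.argmax(s[1:,4]); 
    vv,uu=np.where(l==i); d=np.array([dep(f,a,b) for a,b in zip(uu,vv)]); zt=np.median(d[:,2])
    zz=zt if z is None else z
    p=np.array([atz(f,a,b,zz)[:2] for a,b in zip(uu,vv)],np.float32)
    R=cv2.minAreaRect(p); return R,zt,s[i,4],c[i]
E
python3 - <<'E'
from key import *
w=load('w2');w1=load('w1');k=1.5625
for n,u,v in(('long',307,277),('short',498,282)):
    R,zt,s,c=cover(w,u/k,v/k); print(n,R,zt,s,c)
tip=(335/k,338/k); print('tip',atz(w,*tip,15),dep(w,*tip), 'floor',dep(w,440/k,250/k)[2])
# triangulate long cover centre
def tri(a,ua,b,ub):
    o1,d1=ray(a,*ua);o2,d2=ray(b,*ub);t=np.linalg.lstsq(np.c_[d1,-d2],o2-o1,rcond=None)[0];return o1+d1*t[0],np.linalg.norm(o1+d1*t[0]-o2-d2*t[1])
R,zt,s,c=cover(w,307/k,277/k);print(tri(w,c,w1,(282/k,222/k)))
# programmer top corners in w1, board etc
print([proj(w1,p) for p in [(590,41,85)]])
E
```

```text
long ((477.92974853515625, -325.4935302734375), (36.047149658203125, 31.157167434692383), 17.313705444335938) 20.091362145635998 636 [196.06761006 177.09748428]
short ((494.28533935546875, -168.7626495361328), (27.456052780151367, 29.34943199157715), 88.47662353515625) 20.11940288756051 455 [317.65494505 180.4021978 ]
tip [ 535.84030023 -309.70658226   15.        ] [ 535.97303346 -309.77137508   14.66408211] floor 5.051825766392028
(array([ 483.01203243, -330.61049549,   -1.44511699]), np.float64(0.3689143803276316))
[array([470.07896483, 208.13599685])]
```

```bash
python3 - <<'E'
from plan import *
R=down(106); rows([((478,-325.5,90),R,-.15,6)])
E
```

```text
[-0.1, -0.413, 0.875, -0.001, -0.0, -0.452, -0.15] x 6
```

Call:
send_rows([
  [-0.1,-0.413,0.875,0,0,-0.452,-0.15],
  [-0.1,-0.413,0.875,0,0,-0.452,-0.15],
  [-0.1,-0.413,0.875,0,0,-0.452,-0.15],
  [-0.1,-0.413,0.875,0,0,-0.452,-0.15],
  [-0.1,-0.413,0.875,0,0,-0.452,-0.15],
  [-0.1,-0.413,0.875,0,0,-0.452,-0.15],
  [-0.1,-0.413,0.875,0,0,-0.452,-0.15],
])

```text
t: 7.38
eef_pos: [478.7, -325.0, 92.6]
tcp_rot: [[-0.961, -0.276, 0.003], [-0.276, 0.961, -0.002], [-0.002, -0.003, -1.0]]
wrist_force: [-0.3, -0.3, 0.5]
width: 48.9
grip_force: 0.0
```

Width 49 and pose good. Descend, grip, lift.

Call:
send_rows([
  [0,0,0.2,0,0,0,-0.15],
  [0,0,0.35,0,0,0,-0.15],
  [0,0,0.41,0,0,0,-0.15],
  [0,0,0.42,0,0,0,-0.15],
  [0,0,0.42,0,0,0,1],
  [0,0,0.42,0,0,0,1],
  [0,0,0.42,0,0,0,1],
  [0,0,0.42,0,0,0,1],
  [0,0,0.42,0,0,0,1],
])

```text
t: 8.5
eef_pos: [478.6, -325.6, 8.1]
tcp_rot: [[-0.961, -0.276, 0.002], [-0.276, 0.961, -0.002], [-0.002, -0.002, -1.0]]
wrist_force: [-0.1, 0.6, 7.1]
width: 28.1
grip_force: 60.3
```

Call:
send_rows([
  [0,0,-0.1,0,0,0,1],
  [0,0,-0.3,0,0,0,1],
  [0,0,-0.6,0,0,0,1],
  [0,0,-0.9,0,0,0,1],
  [0,0,-0.9,0,0,0,1],
])

```text
t: 9.12
eef_pos: [480.4, -327.3, 192.5]
tcp_rot: [[-0.961, -0.276, 0.008], [-0.276, 0.961, -0.007], [-0.006, -0.009, -1.0]]
wrist_force: [0.6, -0.1, -1.7]
width: 28.5
grip_force: 59.5
```

```bash
python3 - <<'E'
from plan import *
R=down(90); rows([((470,-150,230),R,1,6)]);rows([((450,20,230),R,1,5)],(470,-150,230),R)
E
```

```text
[-0.195, 0.865, -0.195, -0.011, 0.009, 0.356, 1.0] x 6 
[0.1, 0.85, 0.0, 0.0, 0.0, 0.0, 1.0] x 5
```

Call:
send_rows([
  [-0.195,0.865,-0.195,-0.01,0.01,0.356,1],
  [-0.195,0.865,-0.195,-0.01,0.01,0.356,1],
  [-0.195,0.865,-0.195,-0.01,0.01,0.356,1],
  [-0.195,0.865,-0.195,-0.01,0.01,0.356,1],
  [-0.195,0.865,-0.195,-0.01,0.01,0.356,1],
])

```text
t: 9.75
eef_pos: [467.3, -147.9, 224.9]
tcp_rot: [[-1.0, -0.0, -0.009], [-0.0, 1.0, 0.006], [0.009, 0.006, -1.0]]
wrist_force: [-0.0, -0.4, -0.4]
width: 28.2
grip_force: 59.6
```

Call:
send_rows([
  [0.1,0.85,0,0,0,0,1],
  [0.1,0.85,0,0,0,0,1],
  [0.1,0.85,0,0,0,0,1],
  [0.1,0.85,0,0,0,0,1],
  [0.1,0.85,0,0,0,0,1],
  [0.1,0.85,0,0,0,0,1],
])

```text
t: 10.5
eef_pos: [447.9, 20.7, 226.5]
tcp_rot: [[-1.0, 0.003, -0.009], [0.003, 1.0, 0.006], [0.009, 0.006, -1.0]]
wrist_force: [0.2, -1.4, -0.4]
width: 28.3
grip_force: 59.8
```

```bash
python3 - <<'E'
from plan import *
st(); f=shot('wrist','w3'); cv2.imwrite('pics/w3b.png',cv2.resize(cv2.imread('pics/w3.png'),(800,600)))
E
```

```text
t 10.5 p [447.9  20.7 226.5] F [ 0.2 -1.4 -0.4] w 28.273073903787974 g 59.771801233291626
```

View pics/w3b.png

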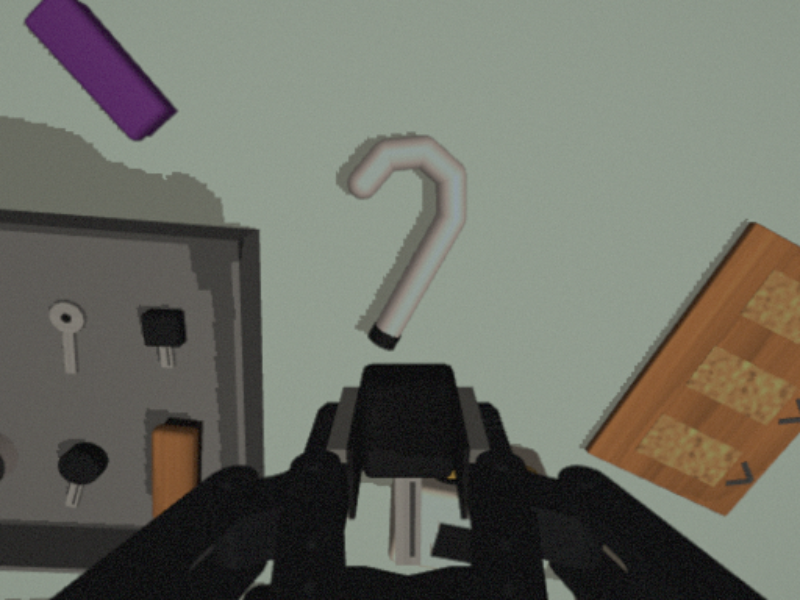

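The key is held straight: cover at (407,420), blade tip at (407,563). The board shows three corners, (752,222), (586,447) and (725,515), but the gripper hides the programmer. I'll take another viewpoint.

Call:
send_rows([
  [-0.36,0.96,-0.15,0,0,0,1],
  [-0.36,0.96,-0.15,0,0,0,1],
  [-0.36,0.96,-0.15,0,0,0,1],
  [-0.36,0.96,-0.15,0,0,0,1],
  [-0.36,0.96,-0.15,0,0,0,1],
  [-0.36,0.96,-0.15,0,0,0,1],
])

```text
t: 11.3
eef_pos: [519.7, 212.7, 256.9]
tcp_rot: [[-1.0, 0.002, -0.01], [0.002, 1.0, 0.006], [0.01, 0.006, -1.0]]
wrist_force: [-0.7, 0.4, -0.2]
width: 28.3
grip_force: 59.8
```

```bash
python3 - <<'E'
from plan import *
st(); f=shot('wrist','w4'); cv2.imwrite('pics/w4b.png',cv2.resize(cv2.imread('pics/w4.png'),(800,600)))
E
```

```text
t 11.3 p [519.7 212.7 256.9] F [-0.7  0.4 -0.2] w 28.300123236670508 g 59.84508812427521
```

View pics/w4b.png

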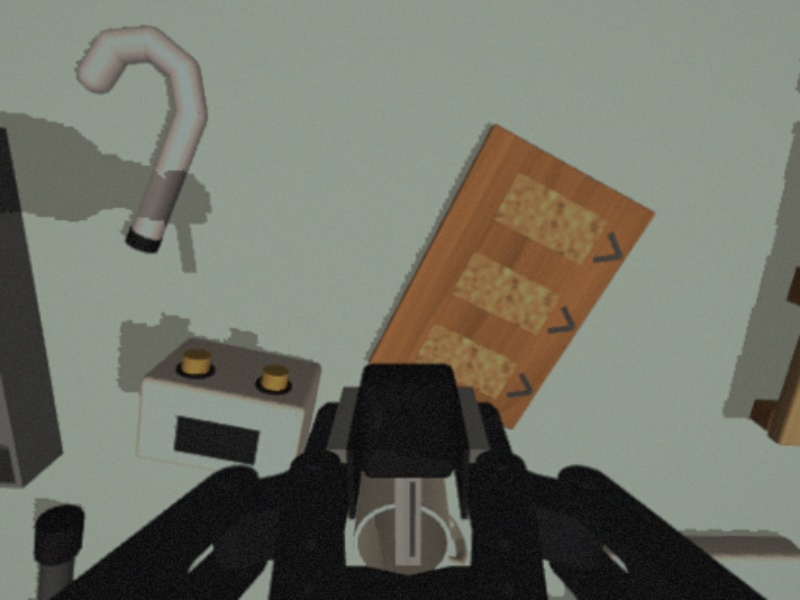

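The view shows programmer stud faces at about (197,354) and (275,371), with its top edge from (145,378) to (307,405) and face bottom at (190,338)–(321,363). Board corners are (493,124), (655,213), (370,362) and (512,428), and the cork corners are visible.

```bash
python3 - <<'E'
from plan import *
np.set_printoptions(precision=1,suppress=True)
w=load('w4');w3=load('w3');k=1.5625
for n,(u,v,z) in dict(sR=(197,354,60),sL=(275,371,60),sRb=(197,366,60),sLb=(275,383,60),tR=(145,378,85),tL=(307,405,85),bR=(190,338,0),bL=(321,363,0),B1=(493,124,8),B2=(655,213,8),B3=(370,362,8),B4=(512,428,8)).items(): print(n,atz(w,u/k,v/k,z),dep(w,u/k,v/k))
print('w3 board',[atz(w3,u/k,v/k,8) for u,v in((752,222),(586,447),(725,515))])
# corks: segment
hsv=cv2.cvtColor(w['image'],cv2.COLOR_RGB2HSV)
im=cv2.bilateralFilter(w['image'],9,40,9)
for n,c in dict(bay0=[(519,173),(608,213),(586,263),(496,222)],bay1=[(478,252),(561,289),(540,336),(455,296)],bay2=[(436,326),(518,361),(497,400),(417,362)]).items():
    P=np.array([atz(w,u/k,v/k,8)[:2] for u,v in c]); print(n,P.mean(0),np.linalg.norm(P-np.roll(P,-1,0),axis=1)); d=P[1]-P[0]+P[2]-P[3];print(np.degrees(np.arctan2(d[1],d[0])))
# held key: blade in tool frame
for f in(w3,w): print('tip',dep(f,407/k,563/k),'coverback',dep(f,407/k,372/k),'cov',dep(f,407/k,410/k))
o=get_obs();print(o['tcp_rot'])
# golden pixels
m=((hsv[...,0]>15)&(hsv[...,0]<30)&(hsv[...,1]>120)&(hsv[...,2]>110)).astype(np.uint8);m[:,200:]=0;m[:200]=0
for s in ((100,150),(150,200)):
    vv,uu=np.where(m[:,s[0]:s[1]]);D=np.array([dep(w,a+s[0],b) for a,b in zip(uu,vv)]);print(len(D),D.min(0),np.median(D,0),D.max(0))
E
```

```text
sR [583.9  55.2  60. ] [583.7  55.5  60.6]
sL [598.6 112.8  60. ] [598.  113.1  61.2]
sRb [593.9  53.8  60. ] [590.   57.8  68.5]
sLb [608.8 111.9  60. ] [604.8 114.2  67.9]
tR [591.4  27.7  85. ] [592.8  26.   82.1]
tL [614.2 141.1  85. ] [621.8 138.   71.6]
bR [594.5  23.3   0. ] [592.4  25.8   5.2]
bL [619.4 137.1   0. ] [619.5 137.1  -0.3]
B1 [418.9 280.4   8. ] [418.8 280.6   6.5]
B2 [485.9 413.3   8. ] [487.  417.9  -1. ]
B3 [615. 182.   8.] [615.8 181.9   6.4]
B4 [682.7 312.3   8. ] [687.7 314.4   0.1]
w3 board [array([418. , 277.9,   8. ]), array([611.3, 178. ,   8. ]), array([683. , 311.3,   8. ])]
bay0 [489.7 332.2] [79.7 42.6 83.6 40.9]
66.4369259796568
bay1 [552.7 301.2] [78.2 44.7 83.6 41.7]
64.88987367343562
bay2 [616.2 268.4] [80.5 42.1 82.5 37.6]
63.94680007407943
tip [506.1  21.4 232.8] coverback [430.8  21.7 232.9] cov [440.6  21.6 239.1]
tip [577.5 213.4 263.5] coverback [503.  213.6 262.6] cov [512.2 213.6 270. ]
[[-1.  0. -0.]
 [ 0.  1.  0.]
 [ 0.  0. -1.]]
125 [583.3  47.6  63. ] [589.7  56.3  68.1] [596.6  63.5  70.4]
113 [597.3 105.9  62.5] [603.9 113.9  68.2] [610.2 121.9  70.5]
```

```bash
cat > cfg.py <<'E'
from plan import *
YP=-13.; R=down(90+YP); bx=np.array([np.cos(np.radians(YP)),np.sin(np.radians(YP)),0]); by=np.array([-bx[1],bx[0],0])
SL=np.array([598,113,60.]); SR=np.array([583.7,55.4,60.])
BAY=[np.array(p) for p in ((480.5,313.3,8.),(543,281.7,8.),(605.7,250,8.))]; YB=63.1
E
python3 - <<'E'
from cfg import *
C=SL-58.2*bx-0.8*by; C[2]=55; print(C)
A=C-30*bx; up=A+[0,0,90]
rows([(up,R,1,5),(A,R,1,4)])
rows([(A+d*bx,R,1,1) for d in(15,25,30,33,35.5)],A,R)
print(np.dot(SR-SL,bx),np.dot(SR-SL,by))
E
```

```text
[541.11170139 125.31265531  55.        ]
[0.032, -0.406, 0.558, 0.006, -0.013, 0.286, 1.0] x 5 
[0.028, -0.409, 1.008, 0.006, -0.013, 0.286, 1.0] x 4 OUT
[-0.075, -0.0, 0.0, 0.0, 0.0, 0.0, 1.0] x 1 
[-0.125, -0.0, 0.0, 0.0, 0.0, 0.0, 1.0] x 1 
[-0.15, -0.0, 0.0, 0.0, 0.0, 0.0, 1.0] x 1 
[-0.165, -0.0, 0.0, 0.0, 0.0, 0.0, 1.0] x 1 
[-0.178, 0.0, 0.0, 0.0, 0.0, 0.0, 1.0] x 1 
-0.9763111962221954 -59.34051580874681
```

Call:
send_rows([
  [0.03,-0.407,0.558,0.006,-0.013,0.286,1],
  [0.03,-0.407,0.558,0.006,-0.013,0.286,1],
  [0.03,-0.407,0.558,0.006,-0.013,0.286,1],
  [0.03,-0.407,0.558,0.006,-0.013,0.286,1],
  [0.03,-0.407,0.8,0.006,-0.013,0.286,1],
  [0.03,-0.407,1.0,0.006,-0.013,0.286,1],
  [0.03,-0.407,1.0,0.006,-0.013,0.286,1],
  [0.03,-0.407,1.0,0.006,-0.013,0.286,1],
])

```text
t: 12.35
eef_pos: [514.1, 134.7, 59.2]
tcp_rot: [[-0.975, 0.222, 0.004], [0.222, 0.975, 0.001], [-0.004, 0.002, -1.0]]
wrist_force: [0.4, 0.3, -0.3]
width: 28.3
grip_force: 59.9
```

```bash
python3 - <<'E'
from cfg import *
C=SL-58.2*bx-0.8*by; C[2]=55; st()
rows([(C+d*bx,R,1,1) for d in(-5,0,4,6)])
f=shot('wrist','w5'); cv2.imwrite('pics/w5b.png',cv2.resize(cv2.imread('pics/w5.png'),(800,600)))
E
```

```text
t 12.35 p [514.1 134.7  59.2] F [ 0.4  0.3 -0.3] w 28.315511039463875 g 59.86062526702881
[-0.117, -0.016, 0.021, 0.003, 0.005, 0.003, 1.0] x 1 
[-0.142, -0.016, 0.021, 0.003, 0.005, 0.003, 1.0] x 1 
[-0.162, -0.016, 0.022, 0.003, 0.005, 0.003, 1.0] x 1 
[-0.172, -0.016, 0.022, 0.003, 0.005, 0.003, 1.0] x 1
```

View pics/w5b.png

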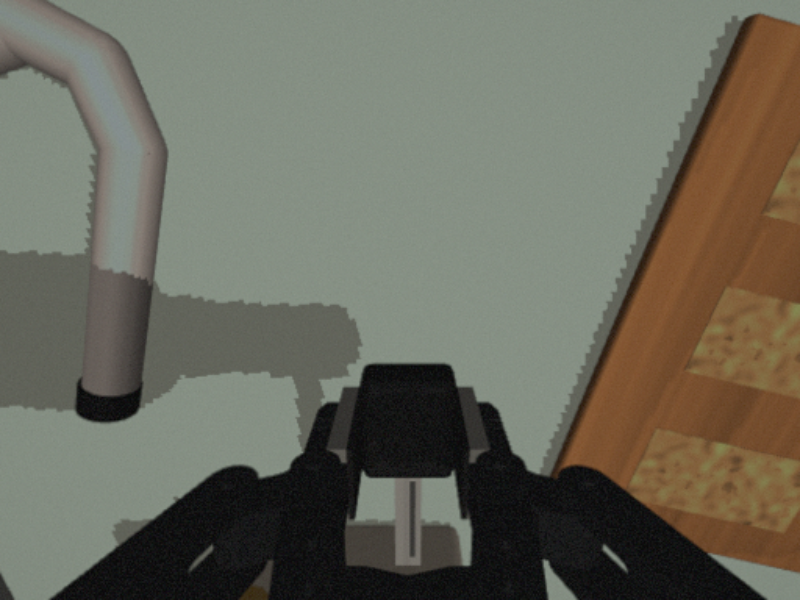

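The key is aligned at the approach point, with the blade over the programmer's shadow at (407,560). Pressing left.

Call:
send_rows([
  [-0.117,-0.016,0.022,0,0.005,0,1],
  [-0.142,-0.016,0.022,0,0.005,0,1],
  [-0.155,-0.016,0.022,0,0.005,0,1],
  [-0.17,-0.016,0.022,0,0.005,0,1],
  [-0.17,-0.016,0.022,0,0.005,0,1],
])

```text
t: 13.02
eef_pos: [544.0, 123.4, 52.7]
tcp_rot: [[-0.975, 0.223, -0.004], [0.223, 0.975, 0.002], [0.004, 0.001, -1.0]]
wrist_force: [-1.7, -0.1, 1.2]
width: 28.3
grip_force: 64.9
```

```bash
python3 - <<'E'
from cfg import *
st(); C=SL-58.2*bx-0.8*by; C[2]=55;p=np.array(get_obs()['eef_pos'])-C; print('depth',p@bx,'side',p@by,p[2], np.array(get_obs()['wrist_force'])@bx)
f=shot('side','sd5'); cv2.imwrite('pics/sd5b.png',cv2.resize(f['image'][150:250,160:290,::-1],None,fx=6,fy=6,interpolation=cv2.INTER_CUBIC))
E
```

```text
t 13.025 p [544.  123.4  52.7] F [-1.7 -0.1  1.2] w 28.253301061536114 g 64.9388837814331
depth 3.1938806000440976 side -1.1764955884082164 -2.3115445684092535 -1.6789124850982629
```

View pics/sd5b.png

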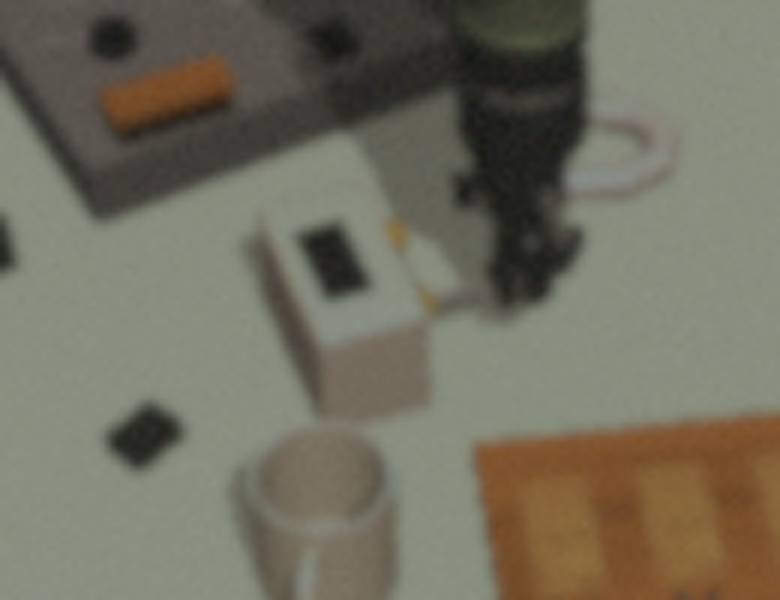

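The blade tip sits on the left stud at (435,300), with the stud visibly pressed and about 1.7 N. I'll hold.

Call:
send_rows([
  [-0.005,0,0,0,0,0,1],
  [-0.005,0,0,0,0,0,1],
  [-0.005,0,0,0,0,0,1],
  [-0.005,0,0,0,0,0,1],
  [-0.005,0,0,0,0,0,1],
  [-0.005,0,0,0,0,0,1],
  [-0.005,0,0,0,0,0,1],
  [-0.005,0,0,0,0,0,1],
  [-0.005,0,0,0,0,0,1],
  [-0.005,0,0,0,0,0,1],
])

```text
t: 14.32
eef_pos: [545.4, 123.1, 52.6]
tcp_rot: [[-0.975, 0.223, -0.003], [0.223, 0.975, 0.002], [0.003, 0.001, -1.0]]
wrist_force: [-2.0, 1.5, -0.0]
width: 28.1
grip_force: 64.9
```

Call:
send_rows([
  [0.05,0,0,0,0,0,1],
  [0.15,0,-0.01,0,0,0,1],
  [0.15,-0.15,-0.01,0,0,0,1],
  [0.15,-0.292,-0.01,0,0,0,1],
  [0.15,-0.292,-0.01,0,0,0,1],
  [0.15,-0.292,-0.01,0,0,0,1],
])

```text
t: 15.08
eef_pos: [503.5, 73.0, 54.9]
tcp_rot: [[-0.975, 0.223, -0.002], [0.223, 0.975, 0.002], [0.002, 0.001, -1.0]]
wrist_force: [0.7, -0.0, -0.6]
width: 28.3
grip_force: 64.9
```

```bash
python3 - <<'E'
from cfg import *
C=SR-58.2*bx-0.8*by; C[2]=55; st()
rows([(C+d*bx,R,1,1) for d in(-5,0,4,6)])
E
```

```text
t 15.075 p [503.5  73.   54.9] F [ 0.7 -0.  -0.6] w 28.301565668835966 g 64.9384868144989
[-0.094, 0.0, -0.001, 0.002, -0.003, 0.002, 1.0] x 1 
[-0.119, 0.0, -0.001, 0.002, -0.003, 0.002, 1.0] x 1 
[-0.139, 0.0, -0.001, 0.002, -0.003, 0.002, 1.0] x 1 
[-0.149, 0.0, -0.001, 0.002, -0.003, 0.002, 1.0] x 1
```

Call:
send_rows([
  [-0.094,0,0,0,0,0,1],
  [-0.119,0,0,0,0,0,1],
  [-0.135,0,0,0,0,0,1],
  [-0.147,0,0,0,0,0,1],
  [-0.147,0,0,0,0,0,1],
  [-0.147,0,0,0,0,0,1],
  [-0.147,0,0,0,0,0,1],
  [-0.147,0,0,0,0,0,1],
  [-0.147,0,0,0,0,0,1],
])

```text
t: 16.2
eef_pos: [531.6, 66.2, 54.4]
tcp_rot: [[-0.975, 0.223, -0.003], [0.223, 0.975, 0.002], [0.004, 0.001, -1.0]]
wrist_force: [-1.4, 1.0, -1.8]
width: 28.5
grip_force: 64.9
```

Call:
send_rows([
  [0,0,0,0,0,0,1],
  [0,0,0,0,0,0,1],
  [0,0,0,0,0,0,1],
  [0,0,0,0,0,0,1],
  [0,0,0,0,0,0,1],
  [0,0,0,0,0,0,1],
])

```text
t: 16.95
eef_pos: [531.8, 66.2, 54.5]
tcp_rot: [[-0.975, 0.223, -0.003], [0.223, 0.975, 0.002], [0.004, 0.001, -1.0]]
wrist_force: [-2.4, -0.3, -1.4]
width: 28.2
grip_force: 64.9
```

```bash
python3 - <<'E'
from cfg import *
C=SR-58.2*bx-0.8*by; C[2]=55;p=np.array(get_obs()['eef_pos'])-C; print('depth',p@bx,'side',p@by,p[2]); st()
f=shot('side','sd6')
for s in ('sd5','sd6'):
    f=load(s); print(s,[dep(f,u,v) for u,v in ((160+435/6,150+300/6),)])
cv2.imwrite('pics/sd6b.png',cv2.resize(f['image'][150:250,160:290,::-1],None,fx=5,fy=5,interpolation=cv2.INTER_CUBIC))
E
```

```text
depth 5.1610969022445 side -0.3777608724103421 -0.5355686972959646
t 16.95 p [531.8  66.2  54.5] F [-2.4 -0.3 -1.4] w 28.190920335552242 g 64.88019347190857
sd5 [array([601. , 122.1,  69. ])]
sd6 [array([600.5, 121.4,  68.1])]
```

Both presses registered at about 2 N for over 1 s. Next, placing in bay 0.

```bash
cat > place.py <<'E'
from cfg import *
def place(i,via=(490,190,140)):
    A=np.array(via,float); RA=down(115); B=BAY[i]+[0,0,52]; RB=down(90+YB)
    print('to via (after retreat)');rows([(A,RA,1,6)]); print('to bay');rows([(B,RB,1,6)],A,RA)
E
python3 - <<'E'
from place import *
place(0)
E
```

```text
to via (after retreat)
[0.343, 0.557, -0.426, 0.003, -0.004, -0.842, 1.0] x 6 
to bay
[-0.217, 0.579, 0.4, 0.0, 0.0, -0.847, 1.0] x 6
```

Call:
send_rows([
  [0.15,0,0,0,0,0,1],
  [0.3,0,-0.1,0,0,0,1],
  [0.343,0.2,-0.426,0,0,-0.3,1],
  [0.343,0.557,-0.426,0,0,-0.842,1],
  [0.343,0.557,-0.426,0,0,-0.842,1],
  [0.343,0.557,-0.426,0,0,-0.842,1],
  [0.343,0.557,-0.426,0,0,-0.842,1],
  [0.343,0.557,-0.426,0,0,-0.842,1],
])

```text
t: 18.0
eef_pos: [490.5, 189.7, 140.2]
tcp_rot: [[-0.907, -0.421, -0.002], [-0.421, 0.907, 0.002], [0.001, 0.002, -1.0]]
wrist_force: [-0.3, -0.5, -1.1]
width: 28.3
grip_force: 64.9
```

Call:
send_rows([
  [-0.217,0.579,0.4,0,0,-0.847,1],
  [-0.217,0.579,0.4,0,0,-0.847,1],
  [-0.217,0.579,0.4,0,0,-0.847,1],
  [-0.217,0.579,0.4,0,0,-0.847,1],
  [-0.217,0.579,0.4,0,0,-0.847,1],
  [-0.217,0.579,0.4,0,0,-0.847,1],
])

```text
t: 18.75
eef_pos: [480.7, 313.0, 60.6]
tcp_rot: [[-0.455, -0.891, -0.003], [-0.891, 0.455, 0.002], [-0.001, 0.003, -1.0]]
wrist_force: [0.4, -0.2, -0.5]
width: 27.9
grip_force: 64.9
```

```bash
python3 - <<'E'
from place import *
st(); rows([(BAY[0]+[0,0,3.5],down(90+YB),1,1)])
f=shot('wrist','w6'); cv2.imwrite('pics/w6b.png',cv2.resize(cv2.imread('pics/w6.png'),(800,600)))
E
```

```text
t 18.75 p [480.7 313.   60.6] F [ 0.4 -0.2 -0.5] w 27.946591132793124 g 64.9330186843872
[-0.001, 0.001, 0.245, 0.004, 0.001, -0.003, 1.0] x 1
```

View pics/w6b.png

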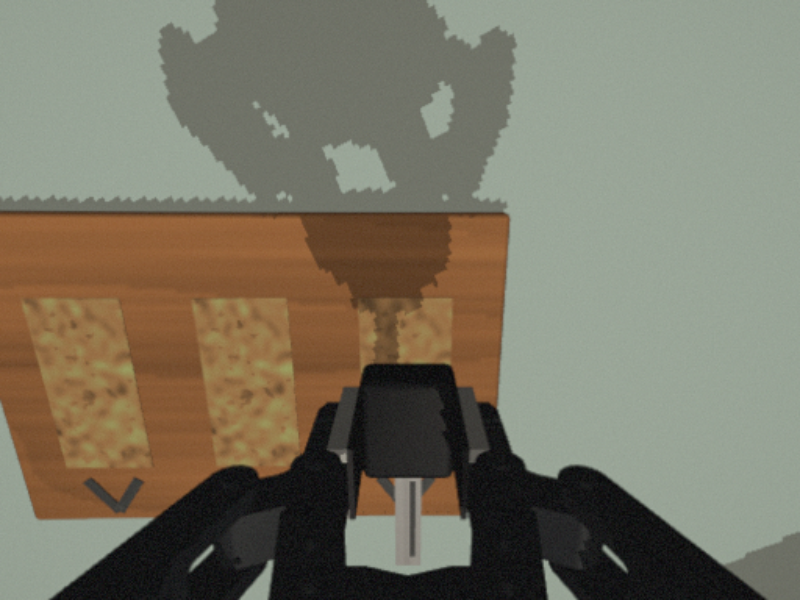

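The key is above bay 0, aligned with the board (top-right corner (508,213), bottom-left (37,518)). Cork starts at row 298 and ends at row 468. A quick check of the bay position:

```bash
python3 - <<'E'
from place import *
np.set_printoptions(precision=1,suppress=True)
f=load('w6');k=1.5625
ux=np.array([np.cos(np.radians(YB)),np.sin(np.radians(YB))]);uy=np.array([-ux[1],ux[0]])
for n,u,v in(('c0l',358,298),('c0r',452,298),('c1l',192,298),('c1r',287,298),('c1br',298,468),('c1bl',215,468),('c2l',22,298),('c2r',120,298),('corner',508,213),('cBL',37,518)):
    p=atz(f,u/k,v/k,8)[:2]; d=p-BAY[0][:2]; print(n,'x',d@ux,'y',d@uy)
E
```

```text
c0l x -22.145401871260454 y -20.591219213934455
c0r x -21.986296745519834 y 19.1162797651176
c1l x -22.398028962467528 y -90.16897339780085
c1r x -22.25799578244939 y -50.48240746627429
c1br x 62.916347929779384 y -52.27440756046809
c1bl x 62.471898709710594 y -91.62248027377285
c2l x -22.618059369167234 y -159.7283065533432
c2r x -22.495966849176998 y -119.8991507954237
corner x -57.34589214346089 y 40.412168983615395
cBL x 90.01019575512923 y -181.0789205682951
```

Bay confirmed within 1 mm. Lowering and releasing.

Call:
send_rows([
  [0,0,0.15,0,0,0,1],
  [0,0,0.225,0,0,0,1],
  [0,0,0.246,0,0,0,1],
  [0,0,0.248,0,0,0,1],
  [0,0,0.248,0,0,0,0.1],
  [0,0,0.248,0,0,0,-0.1],
  [0,0,0.248,0,0,0,-0.1],
  [0,0,0.248,0,0,0,-0.1],
])

```text
t: 19.8
eef_pos: [480.1, 313.5, 10.7]
tcp_rot: [[-0.452, -0.892, -0.003], [-0.892, 0.452, 0.002], [-0.0, 0.003, -1.0]]
wrist_force: [-0.6, 0.4, 0.6]
width: 47.1
grip_force: 0.0
```

Call:
send_rows([
  [0,0,-0.1,0,0,0,-0.1],
  [0,0,-0.4,0,0,0,-0.1],
  [0,0,-0.6,0,0,0,-0.1],
  [0,0,-0.6,0,0,0,-0.1],
])

```text
t: 20.3
eef_pos: [483.0, 314.6, 134.5]
tcp_rot: [[-0.452, -0.892, 0.004], [-0.892, 0.452, 0.005], [-0.006, -0.001, -1.0]]
wrist_force: [0.5, 0.7, 0.1]
width: 47.0
grip_force: 0.0
```

```bash
python3 - <<'E'
from place import *
st(); A=np.array((470,130,250.)); R90=down(110)
rows([(A,R90,-.1,1)]); rows([((460,-60,250),down(86),-.1,1)],A,R90); rows([((465,-220,265),down(86),-.1,1)],(460,-60,250),down(86))
E
```

```text
t 20.3 p [483.  314.6 134.5] F [0.5 0.7 0.1] w 47.0142544430072 g 0.0
[0.849, -0.36, -0.582, 0.002, 0.008, 0.958, -0.1] x 1 
[0.372, -0.876, 0.0, 0.0, 0.0, 0.533, -0.1] x 1 
[-0.081, -0.796, -0.075, 0.0, 0.0, 0.0, -0.1] x 1
```

Call:
send_rows([
  [0.849,-0.36,-0.582,0,0,0.958,-0.1],
  [0.849,-0.36,-0.582,0,0,0.958,-0.1],
  [0.849,-0.36,-0.582,0,0,0.958,-0.1],
  [0.849,-0.36,-0.582,0,0,0.958,-0.1],
  [0.849,-0.36,-0.582,0,0,0.958,-0.1],
  [0.849,-0.36,-0.582,0,0,0.958,-0.1],
])

```text
t: 21.05
eef_pos: [467.7, 129.5, 245.5]
tcp_rot: [[-0.939, -0.344, -0.005], [-0.344, 0.939, 0.002], [0.004, 0.004, -1.0]]
wrist_force: [0.5, 0.2, -0.8]
width: 47.0
grip_force: 0.0
```

Call:
send_rows([
  [0.372,-0.876,0,0,0,0.533,-0.1],
  [0.372,-0.876,0,0,0,0.533,-0.1],
  [0.372,-0.876,0,0,0,0.533,-0.1],
  [0.372,-0.876,0,0,0,0.533,-0.1],
  [0.372,-0.876,0,0,0,0.533,-0.1],
])

```text
t: 21.68
eef_pos: [457.9, -60.0, 245.4]
tcp_rot: [[-0.998, 0.068, -0.005], [0.068, 0.998, 0.003], [0.005, 0.003, -1.0]]
wrist_force: [0.8, 0.2, 1.0]
width: 47.0
grip_force: 0.0
```

Call:
send_rows([
  [-0.395,-0.624,-0.1,0,0,0,-0.1],
  [-0.395,-0.624,-0.1,0,0,0,-0.1],
  [-0.395,-0.624,-0.1,0,0,0,-0.1],
  [-0.395,-0.624,-0.1,0,0,0,-0.1],
  [-0.395,-0.624,-0.1,0,0,0,-0.1],
])

```text
t: 22.3
eef_pos: [528.2, -188.5, 265.3]
tcp_rot: [[-0.998, 0.066, -0.005], [0.066, 0.998, 0.003], [0.005, 0.003, -1.0]]
wrist_force: [-0.2, -0.3, 0.6]
width: 46.8
grip_force: 0.0
```

```bash
python3 - <<'E'
from key import *
st(); f=shot('wrist','w7'); cv2.imwrite('pics/w7b.png',cv2.resize(cv2.imread('pics/w7.png'),(800,600)))
E
```

```text
t 22.3 p [ 528.2 -188.5  265.3] F [-0.2 -0.3  0.6] w 46.76960981016602 g 0.0
```

View pics/w7b.png

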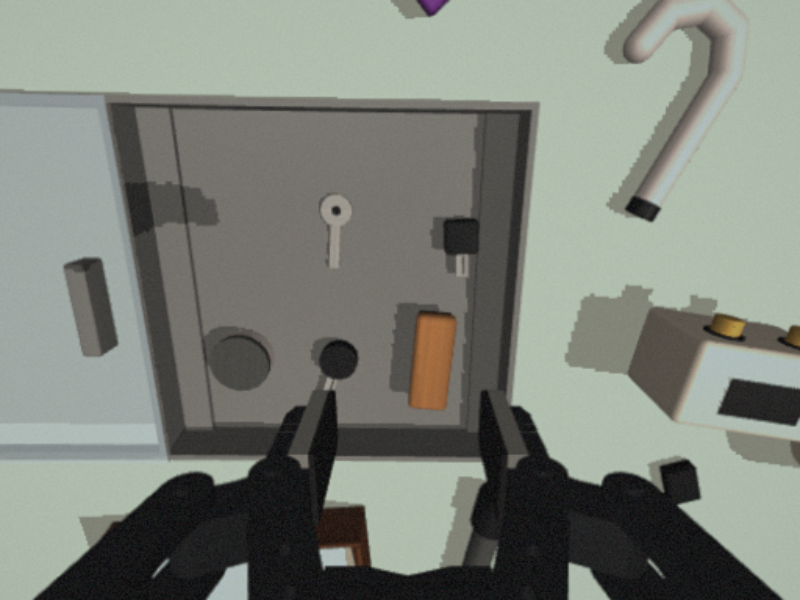

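The mid cover is at (339,360) with its blade going down-left, partly hidden by a finger. The short cover is at (461,237), by the ledge. Measuring both.

```bash
python3 - <<'E'
from key import *
k=1.5625;f=load('w7')
R,zt,s,c=cover(f,339/k,356/k,r=20);print('mid',R,zt,s,c)
P=np.array(R[0]); 
w1=load('w1');w3=load('w3')
for n,g,cu,tu in(('w1',w1,(380,355),(366,395)),('w3',w3,(83,461),(72,506)),('w7',f,(339,358),(329,392))):
    a=atz(g,cu[0]/k,cu[1]/k,21);b=atz(g,tu[0]/k,tu[1]/k,15.5);d=b-a;print(n,a,b,np.hypot(*d[:2]),np.degrees(np.arctan2(d[1],d[0])))
R,zt,s,c=cover(f,461/k,237/k,r=20);print('short',R,zt,s,c)
b=atz(f,462/k,276/k,15.5);print('shorttip',b)
E
```

```text
mid ((615.948974609375, -253.4422607421875), (30.56599235534668, 35.747833251953125), 60.039894104003906) 20.214856676156955 447 [216.29082774 229.50782998]
w1 [ 616.43597301 -252.75942818   21.        ] [ 661.47058901 -272.57945918   15.5       ] 49.203153015849395 -23.75461058097819
w3 [ 611.56042445 -247.45154331   21.        ] [ 661.106972   -270.36634784   15.5       ] 54.58890584206518 -24.820090065303184
w7 [ 614.99941993 -252.30360714   21.        ] [ 650.30845908 -266.08897763   15.5       ] 37.90467893447184 -21.326689643569747
short ((515.4326782226562, -142.8772735595703), (27.540578842163086, 27.73332977294922), 86.11141967773438) 20.171197995006082 466 [294.50429185 150.62875536]
shorttip [ 549.83766654 -142.15462701   15.5       ]
```

```bash
python3 - <<'E'
from plan import *
rows([((615.7,-253,90),down(66.3),-.3,1)])
E
```

```text
[-0.463, -0.294, 0.875, 0.002, -0.006, 0.442, -0.3] x 1
```

Call:
send_rows([
  [-0.463,-0.294,0.875,0.002,-0.006,0.442,-0.3],
  [-0.463,-0.294,0.875,0.002,-0.006,0.442,-0.3],
  [-0.463,-0.294,0.875,0.002,-0.006,0.442,-0.3],
  [-0.463,-0.294,0.875,0.002,-0.006,0.442,-0.3],
  [-0.463,-0.294,0.875,0.002,-0.006,0.442,-0.3],
  [-0.463,-0.294,0.875,0.002,-0.006,0.442,-0.3],
  [-0.463,-0.294,0.875,0.002,-0.006,0.442,-0.3],
])

```text
t: 23.22
eef_pos: [617.0, -255.8, 93.4]
tcp_rot: [[-0.915, 0.404, 0.004], [0.404, 0.915, -0.003], [-0.005, -0.001, -1.0]]
wrist_force: [0.1, -0.4, 0.3]
width: 55.5
grip_force: 0.0
```

```bash
python3 - <<'E'
from plan import *
st();rows([((615.7,-253,7.5),down(66.3),-.3,1)])
E
```

```text
t 23.225 p [ 617.  -255.8   93.4] F [ 0.1 -0.4  0.3] w 55.54125467141081 g 0.0
[0.014, 0.011, 0.429, -0.001, 0.006, -0.003, -0.3] x 1
```

Call:
send_rows([
  [0.01,0.008,0.2,0,0.005,0,-0.3],
  [0.01,0.008,0.36,0,0.005,0,-0.3],
  [0.01,0.008,0.36,0,0.005,0,-0.3],
  [0.01,0.008,0.36,0,0.005,0,-0.3],
])

```text
t: 23.72
eef_pos: [616.1, -254.1, 20.8]
tcp_rot: [[-0.914, 0.405, -0.0], [0.405, 0.914, -0.001], [-0.0, -0.001, -1.0]]
wrist_force: [1.3, -0.2, -0.0]
width: 55.3
grip_force: 0.0
```

```bash
python3 - <<'E'
from plan import *
st();rows([((615.7,-253,7.5),down(66.3),-.3,1)])
E
```

```text
t 23.725 p [ 616.1 -254.1   20.8] F [ 1.3 -0.2 -0. ] w 55.33619331252227 g 0.0
[0.004, 0.004, 0.066, -0.001, 0.0, -0.004, -0.3] x 1
```

Call:
send_rows([
  [0.004,0.004,0.05,0,0,0,-0.3],
  [0.004,0.004,0.064,0,0,0,-0.3],
  [0.004,0.004,0.064,0,0,0,1],
  [0.004,0.004,0.064,0,0,0,1],
  [0.004,0.004,0.064,0,0,0,1],
  [0.004,0.004,0.064,0,0,0,1],
  [0.004,0.004,0.064,0,0,0,1],
])

```text
t: 24.6
eef_pos: [615.0, -252.7, 6.3]
tcp_rot: [[-0.914, 0.405, -0.002], [0.405, 0.914, 0.0], [0.002, -0.0, -1.0]]
wrist_force: [0.9, 0.1, 4.7]
width: 31.5
grip_force: 59.7
```

Call:
send_rows([
  [0,0,-0.1,0,0,0,1],
  [0,0,-0.3,0,0,0,1],
  [0,0,-0.6,0,0,0,1],
  [0,0,-0.7,0,0,0,1],
  [0,0,-0.7,0,0,0,1],
])

```text
t: 25.22
eef_pos: [616.4, -253.4, 149.1]
tcp_rot: [[-0.914, 0.405, 0.002], [0.405, 0.914, -0.002], [-0.002, -0.001, -1.0]]
wrist_force: [0.2, -0.9, -0.7]
width: 31.7
grip_force: 59.5
```

```bash
python3 - <<'E'
from cfg import *
st();A=np.array((500,-100,190.));rows([(A,R,1,1)]);B=SL-46*bx-40*bx;B[2]=150;rows([(B,R,1,1)],A,R)
E
```

```text
t 25.225 p [ 616.4 -253.4  149.1] F [ 0.2 -0.9 -0.7] w 31.735553208655475 g 59.51809644699097
[0.842, 0.466, -0.207, -0.001, 0.003, -0.242, 1.0] x 1 
[0.192, 1.148, 0.2, 0.0, 0.0, 0.0, 1.0] x 1 OUT
```

Call:
send_rows([
  [0.842,0.466,-0.207,0,0,-0.242,1],
  [0.842,0.466,-0.207,0,0,-0.242,1],
  [0.842,0.466,-0.207,0,0,-0.242,1],
  [0.842,0.466,-0.207,0,0,-0.242,1],
  [0.842,0.466,-0.207,0,0,-0.242,1],
])

```text
t: 25.85
eef_pos: [498.6, -99.0, 187.3]
tcp_rot: [[-0.975, 0.224, -0.003], [0.224, 0.975, 0.0], [0.003, -0.0, -1.0]]
wrist_force: [1.2, -0.9, -0.2]
width: 31.4
grip_force: 59.6
```

Call:
send_rows([
  [0.19,1.0,0.1,0,0,0,1],
  [0.19,1.0,0.1,0,0,0,1],
  [0.19,1.0,0.1,0,0,0,1],
  [0.19,1.0,0.1,0,0,0,1],
  [0.19,1.0,0.1,0,0,0,1],
  [0.19,1.0,0.1,0,0,0,1],
])

```text
t: 26.6
eef_pos: [507.3, 102.5, 167.5]
tcp_rot: [[-0.974, 0.227, -0.003], [0.227, 0.974, -0.0], [0.003, -0.001, -1.0]]
wrist_force: [-0.0, -1.0, -0.2]
width: 31.9
grip_force: 59.7
```

```bash
python3 - <<'E'
from plan import *
st(); f=shot('wrist','w8'); cv2.imwrite('pics/w8b.png',cv2.resize(cv2.imread('pics/w8.png')[210:384,180:342],None,fx=3,fy=3))
E
```

```text
t 26.6 p [507.3 102.5 167.5] F [-0.  -1.  -0.2] w 31.865180948290355 g 59.721447229385376
```

View pics/w8b.png

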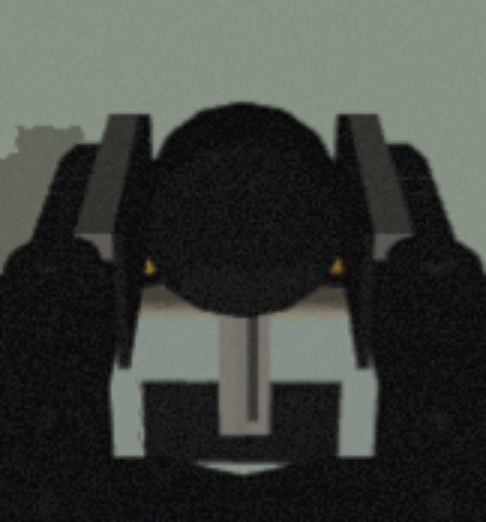

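The mid key is held straight, with its tip at crop (245,435). I'll compute its offset and plan the press.

```bash
cat > press.py <<'E'
from cfg import *
def tipoff(f,u,v,zt):
    o=get_obs(); T=np.array(o['tcp_rot']); P=np.array(o['eef_pos']); d=dep(f,u,v); a=atz(f,u,v,P[2]+zt)
    print('tip rel tool (depth)',T.T@(d-P),' (plane)',T.T@(a-P))
def app(S,L,lat,back=30,z=55):
    C=S-L*bx-lat*by; C[2]=z; return C-back*bx
E
python3 - <<'E'
from press import *
f=load('w8'); tipoff(f,261.7,354,7)
A=app(SL,46.5,0.5)
U=A+[0,0,60];rows([(U,R,1,1)]);rows([(A,R,1,1)],U,R)
E
```

```text
tip rel tool (depth) [-52.13906538   1.71321603  -7.87283338]  (plane) [-52.89212781   1.71658969  -7.13206008]
[-0.048, 0.151, 0.263, -0.001, -0.003, -0.003, 1.0] x 1 
[0.0, 0.0, 0.3, 0.0, 0.0, 0.0, 1.0] x 1
```

```bash
python3 - <<'E'
from press import *
f=load('w8'); tipoff(f,261.7,244.8,13); tipoff(f,261.7,246.5,13);tipoff(f,261.7,314,13); tipoff(f,261.7,270,13); tipoff(f,258,300,13)
E
```

```text
tip rel tool (depth) [11.07598314  1.66715448 -0.96984345]  (plane) [ 17.28177026   1.61915788 -12.95792195]
tip rel tool (depth) [10.65910765  1.66406563 -2.01042385]  (plane) [ 16.40223577   1.62014203 -12.96010466]
tip rel tool (depth) [-20.32947566   1.65607526 -14.39233538]  (plane) [-21.42537947   1.66188197 -13.05398001]
tip rel tool (depth) [  4.02194179   1.63320055 -13.20233939]  (plane) [  3.89062502   1.63407075 -12.99115431]
tip rel tool (depth) [-11.72928411  -0.16210834 -14.83682204]  (plane) [-13.08968516  -0.18010486 -13.03243441]
```

```bash
python3 - <<'E'
from press import *
A=app(SL,51.8,1.3,z=54)
U=A+[0,0,60];rows([(U,R,1,1)]);print(U)
E
```

```text
[-0.022, 0.147, 0.268, -0.001, -0.003, -0.003, 1.0] x 1 
[518.00409233 130.13431516 114.        ]
```

Call:
send_rows([
  [-0.022,0.147,0.268,0,0,-0.003,1],
  [-0.022,0.147,0.268,0,0,-0.003,1],
  [-0.022,0.147,0.4,0,0,-0.003,1],
  [-0.022,0.147,0.56,0,0,-0.003,1],
  [-0.022,0.147,0.568,0,0,-0.003,1],
  [-0.022,0.147,0.568,0,0,-0.003,1],
])

```text
t: 27.4
eef_pos: [518.3, 131.1, 55.7]
tcp_rot: [[-0.975, 0.224, -0.001], [0.224, 0.975, 0.001], [0.001, 0.0, -1.0]]
wrist_force: [0.3, -0.4, -0.4]
width: 31.6
grip_force: 59.7
```

```bash
python3 - <<'E'
from press import *
A=app(SL,51.8,1.3,back=0,z=54);st(); rows([(A+d*bx,R,1,1) for d in(-5,0,3,5.5)])
E
```

```text
t 27.4 p [518.3 131.1  55.7] F [ 0.3 -0.4 -0.4] w 31.609584977019136 g 59.74561929702759
[-0.124, -0.005, 0.008, 0.001, -0.001, 0.002, 1.0] x 1 
[-0.149, -0.005, 0.008, 0.001, -0.001, 0.002, 1.0] x 1 
[-0.164, -0.005, 0.008, 0.001, -0.001, 0.002, 1.0] x 1 
[-0.177, -0.005, 0.008, 0.001, -0.001, 0.002, 1.0] x 1
```

Call:
send_rows([
  [-0.124,-0.005,0.005,0,0,0,1],
  [-0.149,-0.005,0.005,0,0,0,1],
  [-0.164,-0.005,0.005,0,0,0,1],
  [-0.175,-0.005,0.005,0,0,0,1],
  [-0.175,-0.005,0.005,0,0,0,1],
])

```text
t: 28.02
eef_pos: [550.5, 123.3, 53.1]
tcp_rot: [[-0.975, 0.222, -0.003], [0.222, 0.975, 0.001], [0.003, -0.0, -1.0]]
wrist_force: [-0.8, 0.4, -0.3]
width: 31.6
grip_force: 59.8
```

```bash
python3 - <<'E'
from press import *
A=app(SL,51.8,1.3,back=0,z=54);p=np.array(get_obs()['eef_pos'])-A;print('depth',p@bx,'side',p@by,p[2]);st()
E
```

```text
depth 3.2412688801156966 side 0.6382507952651356 -0.8833870285092829
t 28.025 p [550.5 123.3  53.1] F [-0.8  0.4 -0.3] w 31.572652227658775 g 59.763275384902954
```

Call:
send_rows([
  [-0.013,0,0,0,0,0,1],
  [-0.013,0,0,0,0,0,1],
  [-0.013,0,0,0,0,0,1],
])

```text
t: 28.4
eef_pos: [553.3, 122.6, 52.9]
tcp_rot: [[-0.975, 0.222, -0.003], [0.222, 0.975, 0.001], [0.003, -0.0, -1.0]]
wrist_force: [-3.6, -0.0, 1.1]
width: 31.3
grip_force: 59.8
```

Call:
send_rows([
  [0,0,0,0,0,0,1],
  [0,0,0,0,0,0,1],
])

```text
t: 28.65
eef_pos: [553.6, 122.6, 53.0]
tcp_rot: [[-0.975, 0.222, -0.003], [0.222, 0.975, 0.001], [0.003, 0.0, -1.0]]
wrist_force: [-2.6, 0.3, 1.3]
width: 31.5
grip_force: 59.8
```

Call:
send_rows([
  [0,0,0,0,0,0,1],
  [0,0,0,0,0,0,1],
])

```text
t: 28.9
eef_pos: [553.6, 122.5, 53.1]
tcp_rot: [[-0.975, 0.222, -0.003], [0.222, 0.975, 0.001], [0.003, 0.0, -1.0]]
wrist_force: [-1.9, 0.4, -1.1]
width: 31.3
grip_force: 59.8
```

Call:
send_rows([
  [0,0,0,0,0,0,1],
  [0,0,0,0,0,0,1],
  [0,0,0,0,0,0,1],
  [0,0,0,0,0,0,1],
])

```text
t: 29.4
eef_pos: [553.7, 122.6, 53.1]
tcp_rot: [[-0.975, 0.222, -0.003], [0.222, 0.975, 0.001], [0.003, 0.0, -1.0]]
wrist_force: [-2.0, 0.9, -0.1]
width: 31.2
grip_force: 59.7
```

```bash
python3 - <<'E'
from press import *
A=app(SL,51.8,1.3,back=0,z=54);p=np.array(get_obs()['eef_pos'])-A;print('depth',p@bx,'side',p@by,p[2]);st()
f=shot('side','sd8'); f=shot('wrist','w8c')
a=cv2.resize(load('sd8')['image'][170:220,200:270,::-1],None,fx=5.5,fy=5.5,interpolation=cv2.INTER_CUBIC)
b=cv2.resize(f['image'][210:384,180:342,::-1],None,fx=2,fy=2);o=np.zeros((400,780,3),np.uint8);o[:a.shape[0],:a.shape[1]]=a;o[:b.shape[0],400:400+b.shape[1]]=b;cv2.imwrite('pics/sd8b.png',o)
E
```

```text
depth 6.485096933178771 side 0.6506849766730428 -0.9175734603334789
t 29.4 p [553.7 122.6  53.1] F [-2.   0.9 -0.1] w 31.246449178399256 g 59.747870564460754
```

View pics/sd8b.png

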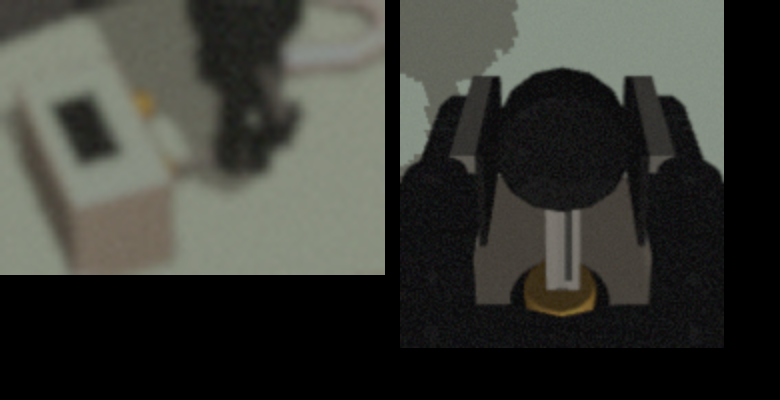

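The mid key's tip is centred on the left stud, which is pressed in at about 2.2 N. Now the right stud.

Call:
send_rows([
  [0.05,0,0,0,0,0,1],
  [0.15,0,0,0,0,0,1],
  [0.15,-0.15,0,0,0,0,1],
  [0.15,-0.297,0,0,0,0,1],
  [0.15,-0.297,0,0,0,0,1],
  [0.15,-0.297,0,0,0,0,1],
  [0.15,-0.297,0,0,0,0,1],
])

```text
t: 30.38
eef_pos: [511.7, 72.0, 53.3]
tcp_rot: [[-0.975, 0.221, -0.002], [0.221, 0.975, 0.001], [0.002, 0.0, -1.0]]
wrist_force: [0.3, 0.7, -0.9]
width: 31.7
grip_force: 59.7
```

```bash
python3 - <<'E'
from press import *
A=app(SR,51.8,1.3,back=0,z=54);st(); rows([(A+d*bx,R,1,1) for d in(-5,0,3,5.5)])
E
```

```text
t 30.375 p [511.7  72.   53.3] F [ 0.3  0.7 -0.9] w 31.720238252641185 g 59.74761128425598
[-0.085, -0.007, -0.004, 0.001, -0.002, 0.005, 1.0] x 1 
[-0.11, -0.007, -0.004, 0.001, -0.002, 0.005, 1.0] x 1 
[-0.125, -0.007, -0.004, 0.001, -0.002, 0.005, 1.0] x 1 
[-0.138, -0.007, -0.004, 0.001, -0.002, 0.005, 1.0] x 1
```

Call:
send_rows([
  [-0.085,-0.005,-0.004,0,0,0.005,1],
  [-0.11,-0.005,-0.004,0,0,0.005,1],
  [-0.125,-0.005,-0.004,0,0,0.005,1],
  [-0.141,-0.005,-0.004,0,0,0.005,1],
  [-0.141,-0.005,-0.004,0,0,0.005,1],
  [-0.141,-0.005,-0.004,0,0,0.005,1],
  [-0.141,-0.005,-0.004,0,0,0.005,1],
])

```text
t: 31.25
eef_pos: [538.1, 64.2, 53.8]
tcp_rot: [[-0.974, 0.226, -0.003], [0.226, 0.974, 0.001], [0.003, 0.0, -1.0]]
wrist_force: [-1.7, 1.5, -1.5]
width: 31.8
grip_force: 59.7
```

Call:
send_rows([
  [0,0,0,0,0,0,1],
  [0,0,0,0,0,0,1],
  [0,0,0,0,0,0,1],
  [0,0,0,0,0,0,1],
])

```text
t: 31.75
eef_pos: [538.5, 64.1, 53.9]
tcp_rot: [[-0.974, 0.226, -0.003], [0.226, 0.974, 0.001], [0.003, 0.0, -1.0]]
wrist_force: [-1.8, 1.5, -0.8]
width: 31.5
grip_force: 59.7
```

Call:
send_rows([
  [0,0,0,0,0,0,1],
  [0,0,0,0,0,0,1],
  [0,0,0,0,0,0,1],
  [0,0,0,0,0,0,1],
])

```text
t: 32.25
eef_pos: [538.5, 64.1, 53.9]
tcp_rot: [[-0.974, 0.226, -0.002], [0.226, 0.974, 0.001], [0.003, 0.0, -1.0]]
wrist_force: [-1.5, 2.2, -0.9]
width: 31.4
grip_force: 59.7
```

```bash
python3 - <<'E'
from press import *
A=app(SR,51.8,1.3,back=0,z=54);p=np.array(get_obs()['eef_pos'])-A;print('depth',p@bx,'side',p@by,p[2]);st()
f=shot('wrist','w9'); g=load('w8c')
# compare tip position along column 261 between w8c and w9: stud/blade profile
for q in(g,f): print([int(q['image'][v,261].sum()) for v in range(330,372,3)])
o=np.array(get_obs()['eef_pos'])
via=np.array((490,190,140.));rows([(via,down(115),1,1)])
u=np.array([np.cos(np.radians(YB)),np.sin(np.radians(YB)),0]); B=BAY[1]-5.3*u+[0,0,52]; RB=down(90+YB); rows([(B,RB,1,1)],via,down(115))
E
```

```text
depth 5.8552060891903235 side -0.4126236647108447 -0.10103298925039894
t 32.25 p [538.5  64.1  53.9] F [-1.5  2.2 -0.9] w 31.405873197515525 g 59.71092760562897
[330, 331, 326, 332, 338, 329, 328, 326, 234, 138, 125, 119, 265, 54]
[322, 312, 317, 316, 315, 311, 316, 320, 233, 124, 120, 134, 287, 26]
[0.38, 0.558, -0.429, 0.001, -0.003, -0.846, 1.0] x 1 
[-0.413, 0.287, 0.4, 0.0, 0.0, -0.847, 1.0] x 1
```

Call:
send_rows([
  [0,0,0,0,0,0,1],
  [0.15,0,0,0,0,0,1],
  [0.3,0,-0.1,0,0,0,1],
  [0.38,0.2,-0.429,0,0,-0.3,1],
  [0.38,0.558,-0.429,0,0,-0.846,1],
  [0.38,0.558,-0.429,0,0,-0.846,1],
  [0.38,0.558,-0.429,0,0,-0.846,1],
  [0.38,0.558,-0.429,0,0,-0.846,1],
  [0.38,0.558,-0.429,0,0,-0.846,1],
  [0.38,0.558,-0.429,0,0,-0.846,1],
])

```text
t: 33.55
eef_pos: [490.2, 189.5, 139.9]
tcp_rot: [[-0.907, -0.421, -0.002], [-0.421, 0.907, 0.001], [0.002, 0.001, -1.0]]
wrist_force: [-0.8, -0.1, -0.3]
width: 32.1
grip_force: 59.8
```

Call:
send_rows([
  [-0.413,0.287,0.3,0,0,-0.847,1],
  [-0.413,0.287,0.3,0,0,-0.847,1],
  [-0.413,0.287,0.3,0,0,-0.847,1],
  [-0.413,0.287,0.4,0,0,-0.847,1],
  [-0.413,0.287,0.4,0,0,-0.847,1],
  [-0.413,0.287,0.4,0,0,-0.847,1],
  [-0.413,0.287,0.4,0,0,-0.847,1],
  [-0.413,0.287,0.4,0,0,-0.847,1],
])

```text
t: 34.55
eef_pos: [540.9, 277.0, 60.6]
tcp_rot: [[-0.453, -0.892, -0.001], [-0.892, 0.453, 0.001], [-0.0, 0.002, -1.0]]
wrist_force: [-0.7, -0.2, -0.5]
width: 31.6
grip_force: 59.8
```

```bash
python3 - <<'E'
from press import *
st(); u=np.array([np.cos(np.radians(YB)),np.sin(np.radians(YB)),0]); B=BAY[1]-5.3*u+[0,0,2];rows([(B,down(90+YB),1,1)])
f=shot('wrist','w10'); cv2.imwrite('pics/w10b.png',cv2.resize(cv2.imread('pics/w10.png'),(800,600)))
for (a,b,z) in((261.7,354,7),(261.7,243,13),(261.7,314,13)): tipoff(f,a,b,z)
E
```

```text
t 34.55 p [540.9 277.   60.6] F [-0.7 -0.2 -0.5] w 31.594122986544836 g 59.81698393821716
[0.001, 0.001, 0.253, 0.002, 0.001, -0.001, 1.0] x 1 
tip rel tool (depth) [-53.    0.7  -8.5]  (plane) [-54.6   0.7  -7. ]
tip rel tool (depth) [-16.6   0.9  52.6]  (plane) [ 17.    0.6 -13. ]
tip rel tool (depth) [-22.    0.7 -14.1]  (plane) [-22.9   0.7 -13. ]
```

View pics/w10b.png

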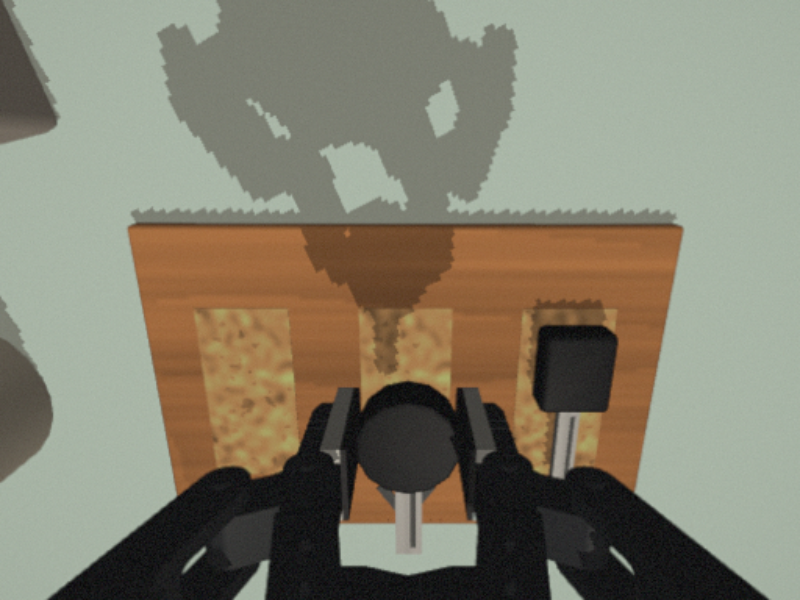

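The mid key is above bay 1 and aligned. The long key lies in bay 0 around (577,365), with its blade down the cork. That was my 14th and last picture, so I'm using numbers only from here.

Call:
send_rows([
  [0,0,0.15,0,0,0,1],
  [0,0,0.225,0,0,0,1],
  [0,0,0.248,0,0,0,1],
  [0,0,0.253,0,0,0,1],
  [0,0,0.253,0,0,0,1],
  [0,0,0.253,0,0,0,0.1],
  [0,0,0.253,0,0,0,-0.1],
  [0,0,0.253,0,0,0,-0.1],
  [0,0,0.253,0,0,0,-0.1],
])

```text
t: 35.72
eef_pos: [540.3, 276.9, 9.3]
tcp_rot: [[-0.452, -0.892, -0.002], [-0.892, 0.452, 0.001], [0.001, 0.003, -1.0]]
wrist_force: [0.4, -0.6, 0.6]
width: 47.1
grip_force: 0.0
```

Call:
send_rows([
  [0,0,-0.1,0,0,0,-0.1],
  [0,0,-0.4,0,0,0,-0.1],
  [0,0,-0.6,0,0,0,-0.1],
  [0,0,-0.6,0,0,0,-0.1],
])

```text
t: 36.22
eef_pos: [543.2, 277.9, 133.3]
tcp_rot: [[-0.452, -0.892, 0.005], [-0.892, 0.452, 0.003], [-0.005, -0.003, -1.0]]
wrist_force: [0.2, 0.2, -0.7]
width: 47.0
grip_force: 0.0
```

```bash
python3 - <<'E'
from place import *
st(); A=np.array((470,130,240.)); R0=down(112)
rows([(A,R0,-.1,1)]); rows([((450,-50,250),down(86),-.1,1)],A,R0); rows([((460,-210,265),down(86),-.1,1)],(450,-50,250),down(86))
E
```

```text
t 36.225 p [543.2 277.9 133.3] F [ 0.2  0.2 -0.7] w 47.01547027560555 g 0.0
[0.822, -0.009, -0.538, -0.001, 0.007, 0.914, -0.1] x 1 
[0.43, -0.797, -0.05, 0.0, 0.0, 0.578, -0.1] x 1 
[-0.106, -0.795, -0.075, 0.0, 0.0, 0.0, -0.1] x 1
```

Call:
send_rows([
  [0.822,0,-0.538,0,0,0.914,-0.1],
  [0.822,0,-0.538,0,0,0.914,-0.1],
  [0.822,0,-0.538,0,0,0.914,-0.1],
  [0.822,0,-0.538,0,0,0.914,-0.1],
  [0.822,0,-0.538,0,0,0.914,-0.1],
  [0.822,0,-0.538,0,0,0.914,-0.1],
])

```text
t: 36.98
eef_pos: [466.2, 130.5, 235.9]
tcp_rot: [[-0.926, -0.377, -0.004], [-0.377, 0.926, 0.001], [0.003, 0.002, -1.0]]
wrist_force: [-0.0, 0.2, -0.1]
width: 46.5
grip_force: 0.0
```

Call:
send_rows([
  [0.43,-0.797,-0.05,0,0,0.578,-0.1],
  [0.43,-0.797,-0.05,0,0,0.578,-0.1],
  [0.43,-0.797,-0.05,0,0,0.578,-0.1],
  [0.43,-0.797,-0.05,0,0,0.578,-0.1],
  [0.43,-0.797,-0.05,0,0,0.578,-0.1],
])

```text
t: 37.6
eef_pos: [446.3, -49.2, 246.0]
tcp_rot: [[-0.998, 0.069, -0.004], [0.069, 0.998, 0.002], [0.004, 0.001, -1.0]]
wrist_force: [-1.5, 0.1, 0.2]
width: 47.1
grip_force: 0.0
```

Call:
send_rows([
  [-0.2,-0.75,0,0,0,0,-0.1],
  [-0.2,-0.75,0,0,0,0,-0.1],
  [-0.2,-0.75,0,0,0,0,-0.1],
  [-0.2,-0.75,0,0,0,0,-0.1],
  [-0.2,-0.75,0,0,0,0,-0.1],
  [-0.2,-0.75,0,0,0,0,-0.1],
])

```text
t: 38.35
eef_pos: [475.8, -200.5, 246.6]
tcp_rot: [[-0.998, 0.067, -0.003], [0.067, 0.998, 0.001], [0.003, 0.001, -1.0]]
wrist_force: [0.8, -0.5, -1.0]
width: 47.2
grip_force: 0.0
```

```bash
cat >> key.py <<'E'
def cloud(f,x0,x1,y0,y1,thr=60):
    K=f['camera_matrix'];h,w=f['depth'].shape;uu,vv=np.meshgrid(np.arange(w),np.arange(h))
    p=cv2.undistortPoints(np.stack([uu,vv],-1).reshape(-1,1,2).astype(float),K,np.array([float(f['k1']),0,0,0,0]))[:,0]
    D=f['depth'].ravel();c=np.c_[p[:,0]*D,-p[:,1]*D,-D];W=c@f['extrinsics'][:3,:3].T+f['extrinsics'][:3,3]
    im=f['image'].reshape(-1,3).max(1); k=(D>0)&(W[:,0]>x0)&(W[:,0]<x1)&(W[:,1]>y0)&(W[:,1]<y1); return W[k],im[k]
def covers(f,x0,x1,y0,y1,zt=20.5,thr=45):
    W,im=cloud(f,x0,x1,y0,y1); k=(im<thr)&(abs(W[:,2]-zt)<3); return W[k]
E
python3 - <<'E'
from key import *
st(); f=shot('wrist','w11')
W=covers(f,430,600,-220,-90); print(len(W),W[:,2].mean(),W.mean(0)); print(cv2.minAreaRect(W[:,:2].astype(np.float32)), W.min(0),W.max(0))
A,im=cloud(f,430,600,-200,-100)
c=W.mean(0)
# blade: brighter points z 10..18 near cover
k=(abs(A[:,2]-15)<4)&(im>90)&(np.hypot(A[:,0]-c[0],A[:,1]-c[1])<45); print('blade',k.sum(),A[k].mean(0),A[k].min(0),A[k].max(0))
g=(f['image'].max(2)); uv=proj(f,c); print(uv)
u,v=int(uv[0]),int(uv[1])
print(g[v-24:v+36:2,u-26:u+28:2])
E
```

```text
t 38.35 p [ 475.8 -200.5  246.6] F [ 0.8 -0.5 -1. ] w 47.21895469213926 g 0.0
550 20.239828171705415 [ 513.6 -134.    20.2]
((513.9415283203125, -129.12071228027344), (54.23271560668945, 167.14068603515625), 85.4891128540039) [ 432.7 -156.1   17.5] [599.4 -96.   23.5]
blade 92 [ 540.8 -143.3   15.1] [ 530.2 -147.4   13.2] [ 550.3 -139.2   18.9]
[314.6 192.4]
[[111 111 109 108 111 108 111 109 112 110 107 112 110 109  73  77  62  73
   72  74  78  70  77  73  71  74  71]
 [109 112 109 110 109 112 111 108 106 110 109 111 110 110  70  74  53  71
   75  74  73  74  76  74  74  70  62]
 [111 107 109 107 110 108 110 113 109 109 110 110 109 114  75  77  66  71
   76  72  75  74  76  74  75  73  61]
 [112 108 111 109 112 107 110 109 114 110 112 110 111 104  77  78  61  74
   77  78  76  76  74  73  71  75  59]
 [111 106 108 108 111 111 113 109 110 111 109 110 107  75  71  74  66  76
   73  73  71  78  71  73  79  70  51]
 [109 109 107 111 111 111 108 114 112 109 114 108 109  74  76  72  66  74
   73  75  75  74  70  77  76  71  57]
 [109  98 105 103 105 103 101  86  76  76  78 101 105  78  77
[... 1951 characters left out ...]
  74  76  60  43  46]
 [110 108 114 110 109 107 108 111 119 146 106 142  84  76  60  76  73  70
   75  74  74  71  69  71  54  41  46]
 [112 109 113 110 109 112 110 111 110 125 123 110  78  76  61  75  75  76
   75  74  73  76  74  74  56  43  44]
 [113 108 110 109 112 109 109 112 109 106 110  89  78  80  58  77  74  72
   75  76  76  70  72  75  51  47  44]
 [109 113 110 107 106 109 106 111 111 108 108  85  70  79  61  79  76  72
   75  74  75  75  71  79  53  43  49]
 [112 109 113 111 108 106 111 108 105 108 110  85  75  78  60  77  75  72
   76  74  71  74  75  74  47  39  43]
 [110 111 111 110 110 110 106 111 110 108 107  87  72  73  58  81  74  77
   71  75  70  73  70  70  44  45  43]]
```

```bash
python3 - <<'E'
from key import *
f=load('w11')
W=covers(f,490,540,-165,-120); W=W[(W[:,2]>19)];print(len(W),cv2.minAreaRect(W[:,:2].astype(np.float32)),np.percentile(W,[1,50,99],axis=0))
A,im=cloud(f,490,560,-175,-80)
k=(abs(A[:,2]-15)<2.5)&(im>80)&(A[:,1]<-135)&(A[:,1]>-151)&(A[:,0]>530)&(A[:,0]<551);B=A[k];l=np.polyfit(B[:,0],B[:,1],1);print('blade',k.sum(),np.degrees(np.arctan(l[0])),np.percentile(B,[2,50,98],axis=0))
for y in range(-150,-80,3):
    k=(A[:,0]>490)&(A[:,0]<500)&(abs(A[:,1]-y)<1.5); print(y,np.round(np.median(A[k,2]),1) if k.sum() else None,end='; ')
E
```

```text
381 ((515.9349975585938, -142.73785400390625), (26.311279296875, 26.14478874206543), 88.78392791748047) [[ 503.20545975 -155.02080637   19.0612694 ]
 [ 515.53861999 -142.3679364    20.38229015]
 [ 528.90140083 -129.6167136    22.23385602]]
blade 90 -2.9286083035333212 [[ 532.52903383 -147.31399992   13.53755379]
 [ 540.91057421 -143.2879921    14.99950305]
 [ 549.85708355 -139.26312812   16.67034026]]
-150 4.3; -147 4.3; -144 4.0; -141 4.7; -138 4.0; -135 4.4; -132 4.5; -129 3.8; -126 6.5; -123 10.3; -120 10.6; -117 10.4; -114 10.6; -111 10.3; -108 10.7; -105 10.6; -102 28.9; -99 48.9; -96 49.5; -93 None; -90 None; -87 None; -84 None; -81 None;
```

```bash
python3 - <<'E'
from plan import *
rows([((516.8,-144.3,80),down(88),.06,1)])
E
```

```text
[-0.188, 0.295, 0.833, 0.001, -0.003, -0.042, 0.06] x 1
```

Call:
send_rows([
  [-0.188,0.295,0.833,0,0,-0.042,0.06],
  [-0.188,0.295,0.833,0,0,-0.042,0.06],
  [-0.188,0.295,0.833,0,0,-0.042,0.06],
  [-0.188,0.295,0.833,0,0,-0.042,0.06],
  [-0.188,0.295,0.833,0,0,-0.042,0.06],
  [-0.188,0.295,0.833,0,0,-0.042,0.06],
])

```text
t: 39.15
eef_pos: [518.5, -147.1, 82.4]
tcp_rot: [[-0.999, 0.038, 0.001], [0.038, 0.999, -0.001], [-0.001, -0.001, -1.0]]
wrist_force: [0.0, -0.5, 0.0]
width: 39.9
grip_force: 0.0
```

```bash
python3 - <<'E'
from plan import *
st();rows([((516.8,-144.3,26),down(88),.06,1)])
E
```

```text
t 39.15 p [ 518.5 -147.1   82.4] F [ 0.  -0.5  0. ] w 39.94121594484478 g 0.0
[0.009, 0.014, 0.282, -0.001, 0.002, -0.004, 0.06] x 1
```

Call:
send_rows([
  [0.005,0.007,0.1,0,0,0,0.06],
  [0.005,0.007,0.2,0,0,0,0.06],
  [0.005,0.007,0.27,0,0,0,0.06],
  [0.005,0.007,0.27,0,0,0,0.06],
])

```text
t: 39.65
eef_pos: [515.7, -144.8, 26.1]
tcp_rot: [[-0.999, 0.038, -0.003], [0.038, 0.999, 0.001], [0.003, 0.001, -1.0]]
wrist_force: [-0.0, -0.8, 0.7]
width: 40.4
grip_force: 0.0
```

```bash
python3 - <<'E'
from plan import *
st();rows([((516.8,-144.3,12.8),down(88),.06,1)])
E
```

```text
t 39.65 p [ 515.7 -144.8   26.1] F [-0.  -0.8  0.7] w 40.36689053682117 g 0.0
[-0.006, 0.003, 0.066, 0.001, -0.004, -0.004, 0.06] x 1
```

Call:
send_rows([
  [-0.006,0.003,0.05,0,0,0,0.06],
  [-0.006,0.003,0.066,0,0,0,0.06],
  [-0.006,0.003,0.066,0,0,0,1],
  [-0.006,0.003,0.066,0,0,0,1],
  [-0.006,0.003,0.066,0,0,0,1],
  [-0.006,0.003,0.066,0,0,0,1],
  [-0.006,0.003,0.066,0,0,0,1],
])

```text
t: 40.52
eef_pos: [517.2, -143.9, 12.9]
tcp_rot: [[-0.999, 0.037, -0.002], [0.037, 0.999, 0.001], [0.002, 0.001, -1.0]]
wrist_force: [-0.2, 0.1, 0.3]
width: 26.0
grip_force: 59.1
```

Call:
send_rows([
  [0,0,-0.03,0,0,0,1],
  [0,0,-0.1,0,0,0,1],
  [0,0,-0.3,0,0,0,1],
  [0,0,-0.6,0,0,0,1],
  [0,0,-0.7,0,0,0,1],
  [0,0,-0.7,0,0,0,1],
])

```text
t: 41.28
eef_pos: [519.0, -144.7, 155.5]
tcp_rot: [[-0.999, 0.037, 0.002], [0.037, 0.999, -0.001], [-0.002, -0.001, -1.0]]
wrist_force: [-0.7, -0.3, -0.0]
width: 26.2
grip_force: 59.2
```

```bash
python3 - <<'E'
from cfg import *
st();B=SL-33*bx-45*bx;B[2]=150;P=np.array(get_obs()['eef_pos']);M=(P+B)/2;M[2]=160;rows([(M,R,1,1)]);rows([(B,R,1,1)],M,R)
E
```

```text
t 41.275 p [ 519.  -144.7  155.5] F [-0.7 -0.3 -0. ] w 26.160523945765483 g 59.15807604789734
[0.018, 0.688, -0.023, -0.001, 0.003, 0.241, 1.0] x 1 
[0.147, 0.672, 0.05, 0.0, 0.0, 0.0, 1.0] x 1
```

Grip holds at 26 mm, as expected for a 28 mm cover. Carrying it to the studs.

Call:
send_rows([
  [0.018,0.688,-0.023,0,0,0.241,1],
  [0.018,0.688,-0.023,0,0,0.241,1],
  [0.018,0.688,-0.023,0,0,0.241,1],
  [0.018,0.688,-0.023,0,0,0.241,1],
  [0.018,0.688,-0.023,0,0,0.241,1],
])

```text
t: 41.9
eef_pos: [518.9, -7.4, 157.0]
tcp_rot: [[-0.974, 0.226, -0.003], [0.226, 0.974, 0.0], [0.003, -0.001, -1.0]]
wrist_force: [0.2, 0.4, -1.4]
width: 26.0
grip_force: 59.3
```

Call:
send_rows([
  [0.147,0.672,0.05,0,0,0,1],
  [0.147,0.672,0.05,0,0,0,1],
  [0.147,0.672,0.05,0,0,0,1],
  [0.147,0.672,0.05,0,0,0,1],
  [0.147,0.672,0.05,0,0,0,1],
])

```text
t: 42.52
eef_pos: [520.8, 129.4, 147.5]
tcp_rot: [[-0.974, 0.227, -0.003], [0.227, 0.974, -0.0], [0.002, -0.001, -1.0]]
wrist_force: [-0.0, 0.5, -0.7]
width: 25.9
grip_force: 59.4
```

```bash
cat > held.py <<'E'
from key import *
def held(f):
    o=get_obs();T=np.array(o['tcp_rot']);P=np.array(o['eef_pos']);W,im=cloud(f,P[0]-70,P[0]+90,P[1]-80,P[1]+80)
    L=(W-P)@T; L[:,2]*=-1; k=(L[:,2]>-20)&(L[:,2]<25)&(abs(L[:,1])<13); L=L[k];im=im[k]
    # column profile along tool x, |y|<4
    for x in range(26,-72,-3):
        s=(abs(L[:,0]-x)<1.5)&(abs(L[:,1])<5)
        if s.sum(): print(x,int(s.sum()),'z %.1f'%np.median(L[s,2]),'im',int(np.median(im[s])))
    b=(im>90)&(L[:,0]<-16)&(L[:,2]>-8)&(L[:,2]<12); B=L[b]
    if len(B): print('blade',len(B),np.percentile(B,[2,50,98],axis=0), 'angle',np.degrees(np.arctan(np.polyfit(B[:,0],B[:,1],1)[0])))
E
python3 - <<'E'
from held import *
st(); held(shot('wrist','w12'))
E
```

```text
t 42.525 p [520.8 129.4 147.5] F [-0.   0.5 -0.7] w 25.898880167781943 g 59.43952739238739
14 300 z 3.0 im 19
11 115 z 7.3 im 22
8 110 z 7.4 im 23
5 106 z 7.5 im 22
2 105 z 7.4 im 22
-1 101 z 7.4 im 23
-4 106 z 7.4 im 22
-7 102 z 7.5 im 23
-10 85 z 7.3 im 20
-13 17 z 6.4 im 50
-16 48 z 2.0 im 120
-19 75 z 2.0 im 120
-22 78 z 2.0 im 119
-25 66 z 1.8 im 119
-28 72 z 1.9 im 118
-31 62 z 1.8 im 118
-34 1 z 1.0 im 112
blade 312 [[-32.1  -3.2   0.7]
 [-24.4   0.1   1.9]
 [-16.7   5.    3. ]] angle -1.1407218562104815
```

```bash
python3 - <<'E'
from press import *
A=app(SL,32.7,0.6,z=60.3); rows([(A+[0,0,60],R,1,1),(A,R,1,1)])
E
```

```text
[-0.081, 0.004, 0.136, -0.0, -0.003, -0.003, 1.0] x 1 
[-0.082, 0.004, 0.436, -0.0, -0.003, -0.003, 1.0] x 1
```

Call:
send_rows([
  [-0.081,0.004,0.136,0,0,0,1],
  [-0.082,0.004,0.3,0,0,0,1],
  [-0.082,0.004,0.436,0,0,0,1],
  [-0.082,0.004,0.436,0,0,0,1],
  [-0.082,0.004,0.436,0,0,0,1],
])

```text
t: 43.2
eef_pos: [537.3, 127.6, 61.3]
tcp_rot: [[-0.974, 0.226, -0.001], [0.226, 0.974, 0.001], [0.001, 0.0, -1.0]]
wrist_force: [-0.1, 0.3, 0.0]
width: 26.3
grip_force: 59.4
```

```bash
python3 - <<'E'
from press import *
A=app(SL,32.7,.6,back=0,z=60.3);st(); rows([(A+d*bx,R,1,1) for d in(-5,0,3,6)])
E
```

```text
t 43.2 p [537.3 127.6  61.3] F [-0.1  0.3  0. ] w 26.275466696893396 g 59.44339871406555
[-0.124, -0.006, 0.005, 0.0, -0.002, -0.001, 1.0] x 1 
[-0.149, -0.006, 0.005, 0.0, -0.002, -0.001, 1.0] x 1 
[-0.164, -0.006, 0.005, 0.0, -0.002, -0.001, 1.0] x 1 
[-0.179, -0.005, 0.005, 0.0, -0.002, -0.001, 1.0] x 1
```

Call:
send_rows([
  [-0.124,-0.004,0.003,0,0,0,1],
  [-0.149,-0.004,0.003,0,0,0,1],
  [-0.164,-0.004,0.003,0,0,0,1],
  [-0.18,-0.004,0.003,0,0,0,1],
  [-0.18,-0.004,0.003,0,0,0,1],
  [-0.18,-0.004,0.003,0,0,0,1],
])

```text
t: 43.95
eef_pos: [570.7, 119.6, 59.5]
tcp_rot: [[-0.974, 0.224, -0.003], [0.224, 0.974, 0.001], [0.003, -0.0, -1.0]]
wrist_force: [-1.4, 0.2, 1.1]
width: 26.0
grip_force: 59.5
```

```bash
python3 - <<'E'
from press import *
A=app(SL,32.7,.6,back=0,z=60.3);p=np.array(get_obs()['eef_pos'])-A;print('depth',p@bx,'side',p@by,p[2]);st()
E
```

```text
depth 4.612254873801683 side 0.9091023965944347 -0.7695052065307735
t 43.95 p [570.7 119.6  59.5] F [-1.4  0.2  1.1] w 26.016800206310467 g 59.51735079288483
```

Call:
send_rows([
  [-0.006,0,0,0,0,0,1],
  [-0.006,0,0,0,0,0,1],
  [-0.006,0,0,0,0,0,1],
  [-0.006,0,0,0,0,0,1],
])

```text
t: 44.45
eef_pos: [572.4, 119.2, 59.6]
tcp_rot: [[-0.974, 0.225, -0.003], [0.225, 0.974, 0.001], [0.003, 0.0, -1.0]]
wrist_force: [-2.1, 0.7, -0.2]
width: 26.1
grip_force: 59.5
```

Call:
send_rows([
  [0,0,0,0,0,0,1],
  [0,0,0,0,0,0,1],
  [0,0,0,0,0,0,1],
])

```text
t: 44.82
eef_pos: [572.5, 119.2, 59.6]
tcp_rot: [[-0.974, 0.225, -0.003], [0.225, 0.974, 0.001], [0.003, 0.0, -1.0]]
wrist_force: [-1.3, 0.8, -0.2]
width: 26.0
grip_force: 59.5
```

Call:
send_rows([
  [0,0,0,0,0,0,1],
  [0,0,0,0,0,0,1],
  [0,0,0,0,0,0,1],
])

```text
t: 45.2
eef_pos: [572.5, 119.2, 59.6]
tcp_rot: [[-0.974, 0.225, -0.003], [0.225, 0.974, 0.001], [0.003, 0.0, -1.0]]
wrist_force: [-2.2, 1.1, -0.6]
width: 25.6
grip_force: 59.5
```

```bash
python3 - <<'E'
from held import *
from press import *
A=app(SL,32.7,.6,back=0,z=60.3);p=np.array(get_obs()['eef_pos'])-A;print('depth',p@bx,'side',p@by,p[2]);st()
held(shot('wrist','w13'))
E
```

```text
depth 6.475268691767577 side 0.9044772071930967 -0.6762083966098231
t 45.2 p [572.5 119.2  59.6] F [-2.2  1.1 -0.6] w 25.58374365263759 g 59.46568787097931
14 305 z 3.3 im 18
11 115 z 7.4 im 22
8 110 z 7.4 im 22
5 104 z 7.4 im 23
2 108 z 7.4 im 22
-1 103 z 7.4 im 23
-4 102 z 7.5 im 23
-7 98 z 7.4 im 21
-10 90 z 7.2 im 21
-13 19 z 6.5 im 46
-16 48 z 2.0 im 118
-19 79 z 2.0 im 119
-22 67 z 1.8 im 117
-25 73 z 2.0 im 117
-28 68 z 2.0 im 117
-31 242 z 3.9 im 63
-34 125 z 8.9 im 129
-37 191 z 10.5 im 27
-40 407 z 18.3 im 74
-43 100 z 23.6 im 135
blade 577 [[-37.7  -6.5   0.9]
 [-31.2   0.2   2.6]
 [-16.5   8.   10. ]] angle -1.6928520814646706
```

The left press held about 1.9 N for over 1.2 s, with the key unmoved in the grip. Now the right stud.

Call:
send_rows([
  [0.05,0,0,0,0,0,1],
  [0.15,0,0,0,0,0,1],
  [0.15,-0.15,0,0,0,0,1],
  [0.15,-0.3,0,0,0,0,1],
  [0.15,-0.3,0,0,0,0,1],
  [0.15,-0.3,0,0,0,0,1],
  [0.15,-0.3,0,0,0,0,1],
])

```text
t: 46.12
eef_pos: [530.2, 68.2, 59.9]
tcp_rot: [[-0.975, 0.224, -0.002], [0.224, 0.975, 0.001], [0.002, 0.0, -1.0]]
wrist_force: [-0.1, -0.5, -0.7]
width: 26.1
grip_force: 59.5
```

```bash
python3 - <<'E'
from press import *
A=app(SR,32.7,.6,back=0,z=60.3);st(); rows([(A+d*bx,R,1,1) for d in(-5,0,3,6)])
E
```

```text
t 46.125 p [530.2  68.2  59.9] F [-0.1 -0.5 -0.7] w 26.068294653867934 g 59.46911931037903
[-0.086, -0.005, -0.002, 0.001, -0.002, 0.002, 1.0] x 1 
[-0.111, -0.005, -0.002, 0.001, -0.002, 0.002, 1.0] x 1 
[-0.126, -0.005, -0.002, 0.001, -0.002, 0.002, 1.0] x 1 
[-0.141, -0.005, -0.002, 0.001, -0.002, 0.002, 1.0] x 1
```

Call:
send_rows([
  [-0.086,-0.004,-0.002,0,0,0,1],
  [-0.111,-0.004,-0.002,0,0,0,1],
  [-0.126,-0.004,-0.002,0,0,0,1],
  [-0.142,-0.004,-0.002,0,0,0,1],
  [-0.142,-0.004,-0.002,0,0,0,1],
  [-0.142,-0.004,-0.002,0,0,0,1],
  [-0.142,-0.004,-0.002,0,0,0,1],
])

```text
t: 47.0
eef_pos: [556.8, 60.4, 59.9]
tcp_rot: [[-0.974, 0.225, -0.003], [0.225, 0.974, 0.001], [0.003, 0.0, -1.0]]
wrist_force: [-2.1, 0.7, -1.7]
width: 26.2
grip_force: 59.4
```

Call:
send_rows([
  [0,0,0,0,0,0,1],
  [0,0,0,0,0,0,1],
  [0,0,0,0,0,0,1],
  [0,0,0,0,0,0,1],
  [0,0,0,0,0,0,1],
])

```text
t: 47.62
eef_pos: [557.3, 60.3, 60.0]
tcp_rot: [[-0.974, 0.225, -0.003], [0.225, 0.974, 0.001], [0.003, -0.0, -1.0]]
wrist_force: [-2.1, 0.5, -0.5]
width: 26.1
grip_force: 59.4
```

Call:
send_rows([
  [0,0,0,0,0,0,1],
  [0,0,0,0,0,0,1],
  [0,0,0,0,0,0,1],
  [0,0,0,0,0,0,1],
])

```text
t: 48.12
eef_pos: [557.3, 60.3, 60.0]
tcp_rot: [[-0.974, 0.225, -0.003], [0.225, 0.974, 0.001], [0.003, -0.0, -1.0]]
wrist_force: [-1.7, 0.7, -1.3]
width: 25.9
grip_force: 59.4
```

```bash
python3 - <<'E'
from press import *
A=app(SR,32.7,.6,back=0,z=60.3);p=np.array(get_obs()['eef_pos'])-A;print('depth',p@bx,'side',p@by,p[2]);st()
via=np.array((490,190,150.));rows([(via,down(115),1,1)])
u=np.array([np.cos(np.radians(YB)),np.sin(np.radians(YB)),0]); B=BAY[2]+[0,0,52]; RB=down(90+YB); rows([(B,RB,1,1)],via,down(115))
E
```

```text
depth 5.886027486868747 side -0.5944260540173372 -0.2733071401553815
t 48.125 p [557.3  60.3  60. ] F [-1.7  0.7 -1.3] w 25.891560539578386 g 59.396549463272095
[0.475, 0.556, -0.449, 0.001, -0.003, -0.844, 1.0] x 1 
[-0.651, 0.027, 0.45, 0.0, 0.0, -0.847, 1.0] x 1
```

```bash
python3 - <<'E'
from key import *
from cfg import *
for n in('w4','w10','side0'):
    f=load(n); W,im=cloud(f,600,800,120,280); k=(W[:,2]>60)&(W[:,2]<95)&(W[:,1]>145); A=W[k]
    if len(A): print(n,len(A),np.percentile(A,[1,50,99],axis=0))
    ux=np.array([np.cos(np.radians(YB)),np.sin(np.radians(YB))]);uy=np.array([-ux[1],ux[0]]); d=A[:,:2]-BAY[2][:2]; print('min dist to bay2',np.percentile(np.hypot(*d.T),1),'along y',np.percentile(d@uy,[1,99]),'x',np.percentile(d@ux,[1,99]))
E
```

```text
w4 1725 [[698.28044485 171.75857222  60.58961096]
 [743.4932284  202.84918575  77.58377634]
 [776.77707402 259.84473973  90.26965667]]
min dist to bay2 98.42218020683454 along y [-172.55970246  -95.66471747] x [-16.00782664  85.89514811]Traceback (most recent call last):
  File "<stdin>", line 6, in <module>
    return _quantile_unchecked(
        a, q, axis, out, overwrite_input, method, keepdims, weights)
    return _ureduce(a,
                    func=_quantile_ureduce_func,
    ...<5 lines>...
                    overwrite_input=overwrite_input,
                    method=method)
    r = func(a, **kwargs)
    result = _quantile(arr,
                       quantiles=q,
    ...<2 lines>...
                       out=out,
                       weights=wgt)
    slices_having_nans = np.isnan(arr[-1, ...])
                                  ~~~^^^^^^^^^
IndexError: index -1 is out of bounds for axis 0 with size 0
```

The mug is 95 mm or more from bay 2, so it is clear. Placing the short key.

Call:
send_rows([
  [0,0,0,0,0,0,1],
  [0.15,0,0,0,0,0,1],
  [0.35,0,-0.1,0,0,0,1],
  [0.475,0.2,-0.449,0,0,-0.3,1],
  [0.475,0.556,-0.449,0,0,-0.844,1],
  [0.475,0.556,-0.449,0,0,-0.844,1],
  [0.475,0.556,-0.449,0,0,-0.844,1],
  [0.475,0.556,-0.449,0,0,-0.844,1],
  [0.475,0.556,-0.449,0,0,-0.844,1],
  [0.475,0.556,-0.449,0,0,-0.844,1],
])

```text
t: 49.38
eef_pos: [490.1, 189.5, 150.1]
tcp_rot: [[-0.907, -0.421, -0.002], [-0.421, 0.907, 0.001], [0.002, 0.001, -1.0]]
wrist_force: [0.7, -0.1, 0.5]
width: 26.1
grip_force: 59.5
```

Call:
send_rows([
  [-0.651,0.027,0.2,0,0,-0.847,1],
  [-0.651,0.027,0.2,0,0,-0.847,1],
  [-0.651,0.027,0.2,0,0,-0.847,1],
  [-0.651,0.027,0.45,0,0,-0.847,1],
  [-0.651,0.027,0.45,0,0,-0.847,1],
  [-0.651,0.027,0.45,0,0,-0.847,1],
  [-0.651,0.027,0.45,0,0,-0.847,1],
  [-0.651,0.027,0.45,0,0,-0.847,1],
])

```text
t: 50.38
eef_pos: [606.5, 250.1, 61.7]
tcp_rot: [[-0.453, -0.892, 0.0], [-0.892, 0.453, 0.001], [-0.001, 0.0, -1.0]]
wrist_force: [0.0, 0.4, 0.0]
width: 26.5
grip_force: 59.5
```

```bash
python3 - <<'E'
from held import *
from cfg import *
st(); rows([(BAY[2]+[0,0,8.3],down(90+YB),1,1)]); held(shot('wrist','w14'))
E
```

```text
t 50.375 p [606.5 250.1  61.7] F [0.  0.4 0. ] w 26.523744066917228 g 59.51540529727936
[0.003, 0.003, 0.227, 0.001, 0.002, -0.0, 1.0] x 1 
14 243 z 1.7 im 20
11 133 z 7.6 im 35
8 103 z 7.8 im 42
5 112 z 7.8 im 44
2 98 z 7.7 im 44
-1 110 z 7.8 im 44
-4 102 z 7.8 im 45
-7 104 z 7.9 im 45
-10 96 z 7.8 im 45
-13 53 z 7.1 im 44
-16 17 z 2.4 im 155
-19 75 z 2.5 im 156
-22 77 z 2.5 im 156
-25 75 z 2.3 im 156
-28 72 z 2.4 im 154
-31 76 z 2.4 im 154
-34 22 z 2.2 im 145
blade 368 [[-33.3  -4.1   1.2]
 [-25.2  -0.3   2.4]
 [-17.2   4.1   3.4]] angle -0.7191937968866742
```

Call:
send_rows([
  [0.003,0.003,0.13,0,0,0,1],
  [0.003,0.003,0.2,0,0,0,1],
  [0.003,0.003,0.222,0,0,0,1],
  [0.003,0.003,0.227,0,0,0,1],
  [0.003,0.003,0.227,0,0,0,1],
  [0.003,0.003,0.227,0,0,0,0.1],
  [0.003,0.003,0.227,0,0,0,-0.1],
  [0.003,0.003,0.227,0,0,0,-0.1],
  [0.003,0.003,0.227,0,0,0,-0.1],
])

```text
t: 51.55
eef_pos: [604.5, 249.7, 14.3]
tcp_rot: [[-0.452, -0.892, -0.003], [-0.892, 0.452, 0.001], [0.001, 0.003, -1.0]]
wrist_force: [-1.1, -0.4, -0.4]
width: 46.9
grip_force: 0.0
```

Call:
send_rows([
  [0,0,-0.1,0,0,0,-0.1],
  [0,0,-0.4,0,0,0,-0.1],
  [0,0,-0.7,0,0,0,-0.1],
  [0.2,0,-1,0,0,0,-0.1],
  [0.5,0.2,-1,0,0,0.3,-0.1],
  [0.5,0.2,-1,0,0,0.3,-0.1],
  [0.5,0.2,-1,0,0,0.3,-0.1],
  [0.5,0.2,-1,0,0,0.3,-0.1],
])

```text
t: 52.55
eef_pos: [525.1, 178.8, 214.7]
tcp_rot: [[-0.647, -0.762, -0.001], [-0.762, 0.647, 0.001], [0.0, 0.002, -1.0]]
wrist_force: [0.0, -0.1, -0.4]
width: 46.8
grip_force: 0.0
```

```bash
cat > chk.py <<'E'
from key import *
from cfg import *
def chk(f):
    ux=np.array([np.cos(np.radians(YB)),np.sin(np.radians(YB))]);uy=np.array([-ux[1],ux[0]])
    W,im=cloud(f,400,700,170,430)
    for i,b in enumerate(BAY):
        d=W[:,:2]-b[:2]; x=d@ux;y=d@uy
        c=(W[:,2]>20)&(W[:,2]<28)&(im<70)&(abs(y)<30)&(x>-30)&(x<30)
        if c.sum()>10:
            r=cv2.minAreaRect(np.c_[x,y][c].astype(np.float32)); print(i,'cover',c.sum(),'rect',np.round(r[0],1),np.round(r[1],1),round(r[2],1),'z',np.median(W[c,2]))
        k=(W[:,2]>14.5)&(W[:,2]<21)&(im>95)&(abs(y)<25)&(x>10)&(x<62)
        if k.sum()>10: print('  blade',k.sum(),'ang',np.degrees(np.arctan(np.polyfit(x[k],y[k],1)[0])),'xmax',np.percentile(x[k],98),'y',np.median(y[k]),'z',np.median(W[k,2]))
E
python3 - <<'E'
from chk import *
st(); f=shot('wrist','w15'); chk(f); chk(shot('scene','s15'));chk(shot('side','sd15'))
E
```

```text
t 52.55 p [525.1 178.8 214.7] F [ 0.  -0.1 -0.4] w 46.77806233331677 g 0.0
0 cover 678 rect [ 1.2 -0.6] [29.5 35.1] 89.9 z 23.31722663115397
  blade 187 ang 0.9131900385223615 xmax 59.46594167010921 y 0.021426054668206795 z 17.861431768671594
1 cover 481 rect [-0.1 -0.2] [29.5 31.8] 28.3 z 23.415000356742553
  blade 18 ang -10.99370623029035 xmax 33.3172362678435 y -3.470355077842272 z 17.863904878160184
2 cover 442 rect [-1.2  1.6] [27.  27.7] 88.8 z 23.225688303163338
  blade 69 ang 2.395586768469981 xmax 32.8103899772581 y 0.373643143147019 z 17.905350172785802
0 cover 71 rect [ 2.3 -3.9] [34.6 31.3] 3.0 z 23.994596192267522
  blade 25 ang -9.383832957520818 xmax 59.37013031775768 y -2.447343254184865 z 18.733478658643776
1 cover 62 rect [ 1.7 -5.2] [29.5 30.9] 49.6 z 23.867364149149353
  blade 21 ang -5.395149457120966 xmax 46.39647717519275 y -3.5647244183177045 z 17.398146411581138
2 cover 58 rect [-0.2 -3.1] [26.4 26. ] 86.3 z 23.73818389355
  blade 12 ang 7.496995779977857 xmax 29.313257733937576 y -2.3879183346435706 z 18.32840893666156
0 cover 44 rect [3.5 0.8] [35.5 23.2] 3.7 z 24.487359165184444
  blade 28 ang 11.368352997433156 xmax 61.1566167135864 y 1.3798068487754422 z 18.547757773795865
1 cover 40 rect [5.1 2.7] [29.8 27.3] 44.7 z 24.69625006467436
  blade 20 ang 1.3033136571828279 xmax 58.560557955448694 y 1.6575107667147706 z 18.427261075823935
2 cover 32 rect [3.6 2.6] [20.8 25.9] 81.7 z 23.83986334085705
  blade 12 ang -5.697125842339675 xmax 60.810117490949644 y 3.03365692507403 z 16.4040217319706
```

All three keys lie flat within about 2 mm and a few degrees of their bays. Now to shut the lid.

```bash
python3 - <<'E'
from plan import *
Rk=down(85.8);a=np.array
w=[a((470,20,220.)),a((470,-160,220.)),a((500,-340,200.)),a((539,-460,120.))]
rows([(w[0],Rk,1,1)])
for i in range(3): rows([(w[i+1],Rk,1,1)],w[i],Rk)
E
```

```text
[0.783, -0.305, -0.029, 0.002, -0.003, 1.197, 1.0] x 1 OUT
[-0.066, -0.898, 0.0, 0.0, 0.0, 0.0, 1.0] x 1 
[-0.216, -0.887, 0.1, 0.0, 0.0, 0.0, 1.0] x 1 
[-0.238, -0.584, 0.4, 0.0, 0.0, 0.0, 1.0] x 1
```

Call:
send_rows([
  [0.783,-0.305,-0.03,0,0,0.95,1],
  [0.783,-0.305,-0.03,0,0,0.95,1],
  [0.783,-0.305,-0.03,0,0,0.95,1],
  [0.783,-0.305,-0.03,0,0,0.95,1],
  [0.783,-0.305,-0.03,0,0,0.95,1],
  [0.783,-0.305,-0.03,0,0,0.95,1],
])

```text
t: 53.45
eef_pos: [469.5, 20.1, 220.4]
tcp_rot: [[-0.992, -0.123, -0.003], [-0.123, 0.992, 0.001], [0.003, 0.001, -1.0]]
wrist_force: [-0.0, -0.6, -0.4]
width: 0.1
grip_force: 0.0
```

```bash
python3 - <<'E'
from plan import *
st();rows([((470,-160,220),down(85.8),1,1)])
E
```

```text
t 53.45 p [469.5  20.1 220.4] F [-0.  -0.6 -0.4] w 0.12096646289970577 g 0.0
[0.108, -0.894, 0.001, 0.001, -0.004, 0.25, 1.0] x 1
```

Call:
send_rows([
  [0.108,-0.894,0,0,0,0.25,1],
  [0.108,-0.894,0,0,0,0.25,1],
  [0.108,-0.894,0,0,0,0.25,1],
  [0.108,-0.894,0,0,0,0.25,1],
  [0.108,-0.894,0,0,0,0.25,1],
])

```text
t: 54.08
eef_pos: [469.0, -159.7, 220.1]
tcp_rot: [[-0.997, 0.075, -0.003], [0.075, 0.997, 0.002], [0.003, 0.001, -1.0]]
wrist_force: [-0.6, 0.3, 0.1]
width: -0.2
grip_force: 0.0
```

Call:
send_rows([
  [-0.216,-0.887,0.1,0,0,0,1],
  [-0.216,-0.887,0.1,0,0,0,1],
  [-0.216,-0.887,0.1,0,0,0,1],
  [-0.216,-0.887,0.1,0,0,0,1],
  [-0.216,-0.887,0.1,0,0,0,1],
])

```text
t: 54.7
eef_pos: [498.7, -338.6, 199.9]
tcp_rot: [[-0.997, 0.074, -0.004], [0.074, 0.997, 0.002], [0.004, 0.002, -1.0]]
wrist_force: [0.7, 0.8, 0.6]
width: 0.2
grip_force: 0.0
```

Call:
send_rows([
  [-0.238,-0.6,0.2,0,0,0,1],
  [-0.238,-0.6,0.3,0,0,0,1],
  [-0.238,-0.6,0.3,0,0,0,1],
  [-0.238,-0.6,0.3,0,0,0,1],
  [-0.238,-0.6,0.3,0,0,0,1],
])

```text
t: 55.32
eef_pos: [537.2, -462.0, 141.7]
tcp_rot: [[-0.997, 0.074, -0.002], [0.074, 0.997, 0.001], [0.002, 0.0, -1.0]]
wrist_force: [-0.4, -0.0, -0.1]
width: 0.1
grip_force: 0.0
```

```bash
python3 - <<'E'
from held import *
st();R=down(85.8);rows([((539,-461,65),R,1,1)])
f=shot('side','sd16');W,im=cloud(f,480,620,-470,-380);k=(W[:,2]>70)&(W[:,2]<84);print(k.sum(),np.percentile(W[k],[3,50,97],axis=0) if k.sum() else '')
E
```

```text
t 55.325 p [ 537.2 -462.   141.7] F [-0.4 -0.  -0.1] w 0.12708548854810087 g 0.0
[-0.009, 0.005, 0.383, 0.0, -0.002, -0.002, 1.0] x 1 
60 [[ 506.  -426.5   70.4]
 [ 540.3 -417.3   77.7]
 [ 574.5 -408.3   82.6]]
```

Call:
send_rows([
  [-0.009,0,0.2,0,0,0,1],
  [-0.009,0,0.37,0,0,0,1],
  [-0.009,0,0.38,0,0,0,1],
  [-0.009,0,0.38,0,0,0,1],
])

```text
t: 55.88
eef_pos: [539.0, -464.0, 66.2]
tcp_rot: [[-0.997, 0.076, -0.001], [0.076, 0.997, -0.001], [0.001, -0.001, -1.0]]
wrist_force: [-0.3, -0.4, 0.4]
width: 0.0
grip_force: 0.0
```

Call:
send_rows([
  [0,0.05,0,0,0,0,1],
  [0,0.1,0,0,0,0,1],
  [0,0.17,0,0,0,0,1],
  [0,0.27,0,0,0,0,1],
  [0,0.39,0,0,0,0,1],
  [0,0.51,0,0,0,0,1],
  [0,0.63,0,0,0,0,1],
  [0,0.75,0,0,0,0,1],
  [0,0.87,0,0,0,0,1],
  [0,0.97,0,0,0,0,1],
])

```text
t: 57.12
eef_pos: [553.1, -268.8, 64.2]
tcp_rot: [[-0.997, 0.076, -0.003], [0.076, 0.997, 0.001], [0.003, 0.001, -1.0]]
wrist_force: [2.0, -2.4, 1.1]
width: -0.2
grip_force: 0.9
```

Call:
send_rows([
  [0,0.1,0,0,0,0,1],
  [0,0.2,0,0,0,0,1],
  [0,0.3,0,0,0,0,1],
  [0,0.38,0,0,0,0,1],
  [0,0.44,0,0,0,0,1],
  [0,0.48,0,0,0,0,1],
])

```text
t: 57.88
eef_pos: [560.3, -174.0, 64.2]
tcp_rot: [[-0.997, 0.076, -0.003], [0.076, 0.997, 0.001], [0.003, 0.001, -1.0]]
wrist_force: [0.6, -1.8, -0.3]
width: -0.2
grip_force: 0.7
```

```bash
python3 - <<'E'
from held import *
st()
f=shot('side','sd17');W,im=cloud(f,500,640,-200,-90);k=(W[:,2]>70)&(W[:,2]<84);print(k.sum(),np.percentile(W[k],[3,50,97],axis=0) if k.sum() else '')
E
```

```text
t 57.875 p [ 560.3 -174.    64.2] F [ 0.6 -1.8 -0.3] w -0.2486216611182306 g 0.7210907153785229
80 [[ 525.8 -166.7   70.6]
 [ 562.2 -148.6   78.3]
 [ 593.5 -140.4   83.5]]
```

Call:
send_rows([
  [0,0.04,0,0,0,0,1],
  [0,0.08,0,0,0,0,1],
  [0,0.1,0,0,0,0,1],
  [0,0.11,0,0,0,0,1],
  [0,0.115,0,0,0,0,1],
])

```text
t: 58.55
eef_pos: [561.8, -152.6, 64.1]
tcp_rot: [[-0.997, 0.077, -0.003], [0.077, 0.997, -0.001], [0.003, -0.001, -1.0]]
wrist_force: [-1.2, -5.4, -1.3]
width: -0.1
grip_force: 2.5
```

Call:
send_rows([
  [0,0.01,0,0,0,0,1],
  [0,0.02,0,0,0,0,1],
])

```text
t: 58.8
eef_pos: [561.8, -152.3, 64.3]
tcp_rot: [[-0.997, 0.079, -0.005], [0.079, 0.997, -0.009], [0.004, -0.009, -1.0]]
wrist_force: [-2.8, -15.9, -3.2]
width: 0.1
grip_force: 8.1
```

Call:
send_rows([
  [0,0.01,0,0,0,0,1],
  [0,0.02,0,0,0,0,1],
])

```text
t: 59.05
eef_pos: [561.8, -152.1, 64.4]
tcp_rot: [[-0.997, 0.081, -0.006], [0.081, 0.997, -0.016], [0.005, -0.017, -1.0]]
wrist_force: [-4.6, -26.2, -7.0]
width: 0.1
grip_force: 13.1
```

The lid is at its stop. Back off and rise, then check everything numerically.

Call:
send_rows([
  [0,-0.06,0,0,0,0,1],
  [0,-0.1,-0.1,0,0,0,1],
  [0,-0.1,-0.5,0,0,0,1],
  [0.3,-0.1,-1,0,0,0,1],
  [0.3,-0.1,-1,0,0,0,1],
  [0.3,-0.1,-1,0,0,0,1],
  [0.3,-0.1,-1,0,0,0,1],
  [0.3,-0.1,-1,0,0,0,1],
])

```text
t: 60.05
eef_pos: [501.7, -158.9, 262.7]
tcp_rot: [[-0.997, 0.076, -0.005], [0.076, 0.997, 0.002], [0.005, 0.002, -1.0]]
wrist_force: [-0.4, -0.5, 0.6]
width: -0.1
grip_force: 0.0
```

```bash
python3 - <<'E'
from chk import *
st(); f=shot('wrist','w18')
W,im=cloud(f,500,640,-200,-90);k=(W[:,2]>73)&(W[:,2]<84);r=np.percentile(W[k],[3,50,97],axis=0);print('ridge',k.sum(),r)
W,im=cloud(f,400,640,-115,-75);k=(W[:,2]>45)&(W[:,2]<53);print('rim y',np.percentile(W[k],[3,50,97],axis=0))
s=shot('scene','s18');chk(s)
a=load('scene0')['image'].astype(int);b=s['image'].astype(int);d=(abs(a-b).max(2)>60).astype(np.uint8)
n,l,q,c=cv2.connectedComponentsWithStats(d)
for i in range(1,n):
    if q[i,4]>25: print('changed',q[i],dep(s,*c[i]))
E
```

```text
t 60.05 p [ 501.7 -158.9  262.7] F [-0.4 -0.5  0.6] w -0.11644227988036943 g 0.0
ridge 697 [[ 530.  -139.2   76.1]
 [ 561.5 -131.5   78.7]
 [ 595.4 -123.8   80.1]]
rim y [[ 420.3 -113.6   47.9]
 [ 421.9 -102.1   49.6]
 [ 531.4  -92.2   52.9]]
0 cover 73 rect [ 2.6 -3.7] [28.4 36.6] 87.0 z 24.29706058577665
  blade 28 ang -1.8738062296154638 xmax 59.71776163296666 y -3.3713534930712106 z 18.357230968206522
1 cover 68 rect [ 2.1 -4.1] [30.  33.1] 8.6 z 23.886481349747157
  blade 18 ang 5.082330616667222 xmax 44.74641463621535 y -1.8743241236939459 z 17.573637072254996
2 cover 55 rect [-0.1 -2.6] [26.9 24.1] 87.2 z 23.392913664868843
  blade 12 ang -2.184805735258759 xmax 30.262997514707166 y -1.388497982716032 z 18.22690588841084
changed [302   0  25  35 469] [182.5 146.5 507.3]
changed [332   0  27  41 758] [-1500.7  -276.3    -7.2]
changed [ 390    0   53  124 2290] [-1495.2   217.9  -215.4]
changed [157   7  11   7  27] [ 531.2 -131.   584.8]
changed [170  18  11  10  73] [ 499.6 -121.4  543.6]
changed [431  21   8  26  90] [-1504.9   293.9   -43.6]
changed [158  29  12   4  32] [ 532.3 -136.   529.8]
changed [308  35   8  13  42] [164.5 141.7 428.3]
changed [ 152   46   38   71 1207] [ 520.8 -145.2  369.9]
changed [261  50  10  26  91] [-1488.8  -820.6  -414. ]
changed [338  50  13   9  63] [-1511.3  -239.   -242.7]
changed [305  61  44  35 963] [144.6 201.  309.8]
changed [422 128   6   6  26] [-226.7  490.    -3.4]
changed [129 141  12   4  27] [ 407.1 -430.6   46.3]
changed [186 163  22  12 121] [ 460.5 -125.    52.5]
changed [156 171  17  14  81] [ 559.9 -190.3   57.7]
changed [180 178   7   8  27] [ 551.7 -120.4   55.5]
changed [144 186  27  24 273] [ 658.1 -140.5   52.9]
changed [310 212  20  17 125] [499.9 320.1  27. ]
changed [294 222  16  14 103] [561.8 288.2  27.9]
changed [274 230  14  13  99] [619.9 253.8  27.2]
```

```bash
python3 - <<'E'
from rig import *
print(finish_job())
E
```

```text
the job is handed in; nothing more can be done
None
```

I handed in the job at about 60 s: all three keys (long, middle, short) were pressed on the left and then the right stud, each lies flat in its own key place on the board, and the lid is pushed shut to its stop. Hand-in returned no verdict.

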